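# Lock up carved printing blocks in a bar-clamp bed

## Task

Get the carved printing blocks ready for printing: stand every carved block, picture up, in the row on the clamp bed and fill the rest of the row with plain filler blocks (five pieces fill it). Then push the clamp's slide block up against the row until its arm tilts back and binds, and only after that turn the orange handle clockwise until the row is screwed tight, at least half a turn. Do not disturb the paint jars or the cup.

Things in the scene. Friction and masses are not known exactly. Their poses are not given: they have to be found in the camera images.
- bed: Fixed clamp bed, a 120 x 430 mm board. Blocks stand on the steel bar along its middle (32 mm wide, top at z = 18 mm) between two low rails (inner faces x = +-25.5 mm, tops z = 28 mm, y = -140 to 70 mm). Origin on the table under the row's centreline; x across the row, y along it from the end stop's face (y = -140 mm) to the jaw. Five 48 mm pieces fill the row; gaps of a few mm are fine, the jaw closes them.
- end_stop: The fixed green jaw at the row's start, 60 mm wide, face at y = -140 mm of the bed, top 58 mm above the table. Its origin coincides with that of the bed.
- jaw (a joint): Travel (m) of the green slide block along the bar towards the row: 0 fully open (pad's face at y = 149 mm of the bed), 0.080 fully closed (still 17 mm short of a row of four pieces). It slides with about 10 N of friction, stays where it is left, starts at 0 to 0.010, and comes to about 0.051 against five pieces.
- jaw_push (a point): Middle of the back face (black plate, facing +y of the bed) of the slide block, 36 mm above the table; the block is 58 mm wide, z = 19 to 51 mm. Axes as the bed's. Push here towards -y. With the pad against a full row the push tilts the arm back; some 3 N on the row tilts it fully and it then holds; push with 16 to 22 N in all. Pushing on the yellow arm does not tilt it.
- tilter (a joint): Backward tilt (rad) of the yellow clamp arm, which is hinged low on the front of the slide block and sprung upright; 0 upright, about 0.13 to 0.14 when fully tilted and bound on the bar.
- pad: The rubber pad on the yellow arm's front, 34 mm wide, 40 mm above the table, facing the row. The screw pushes arm and pad forward by 1.2 mm per rad. Origin on the row's centreline, 9 mm behind its face.
- handle (a joint): Angle (rad) of the orange handle; grows clockwise seen from above; starts between 0 and 0.5, stops at 4.5. It stays where left. Friction about 0.06 N m, more as it tightens. Tight from 3.2 rad on.
- handle_grip (a point): Centre of the orange bar handle on top of the green slide block: 64 mm long (its x), 13 mm thick (its y), 19 mm tall, centre 71 mm above the table, on its upright turning axis, 40 mm ahead of the back face. The slide block's and the arm's tops lie 10 mm below the handle's underside. It travels with the jaw.
- c_sun (a point): Centre (half-way up) of the carved printing block with a red sun on its top: dark wood, 44 mm (its x) by 48 mm (its y, goes along the row) by 45 mm tall. On the bed its centre is 40.5 mm above the table. May be absent.
- c_flower (a point): Centre (half-way up) of the carved printing block with a red flower on its top: dark wood, 44 mm (its x) by 48 mm (its y, goes along the row) by 45 mm tall. On the bed its centre is 40.5 mm above the table. May be absent.
- c_leaf (a point): Centre (half-way up) of the carved printing block with a red leaf on its top: dark wood, 44 mm (its x) by 48 mm (its y, goes along the row) by 45 mm tall. On the bed its centre is 40.5 mm above the table. May be absent.
- c_wave (a point): Centre (half-way up) of the carved printing block with a red wave on its top: dark wood, 44 mm (its x) by 48 mm (its y, goes along the row) by 45 mm tall. On the bed its centre is 40.5 mm above the table. May be absent.
- c_filler0 (a point): Centre (half-way up) of a plain pale plywood filler block, 44 mm (its x) by 48 mm (its y, goes along the row) by 38 mm tall. Three are always there; use as many as the row needs, the spare ones stay out.
- c_filler1 (a point): Centre (half-way up) of a plain pale plywood filler block, 44 mm (its x) by 48 mm (its y, goes along the row) by 38 mm tall. Three are always there; use as many as the row needs, the spare ones stay out.
- c_filler2 (a point): Centre (half-way up) of a plain pale plywood filler block, 44 mm (its x) by 48 mm (its y, goes along the row) by 38 mm tall. Three are always there; use as many as the row needs, the spare ones stay out.
- red_jar: Bystander: red paint jar, 52 mm across, 55 mm tall; origin at its underside; leave alone.
- blue_jar: Bystander: blue paint jar, 52 mm across, 55 mm tall; origin at its underside; leave alone.
- green_jar: Bystander: green paint jar, 48 mm across, 55 mm tall; origin at its underside; leave alone.
- brush_cup: Bystander: blue ceramic cup, empty, 76 mm across, 90 mm tall; origin at its underside; leave alone.
Mind the look-alikes: they are no part of the job. What is shaped like the part that bears c_leaf but purple is not meant.

How it is judged:
By the outcome, as a careful person would: the job done as asked, in the order asked, and still so for the second after the job is handed in, with the robot touching nothing.
Of print_sun, print_flower, print_leaf, print_wave only 2 to 4 are there at a start; the rules pass over those that are not, and their reading is None.
At some moment in a run one of print_sun, print_flower, print_leaf, print_wave, filler0, filler1, filler2 may be knocked a few centimetres aside while the robot is not near it.
It also fails if it takes over 192 s, if anything falls off the work surface, if the arm or the gripper's body presses on something with over 40 N, if the wrist force passes 120 N, or if a joint passes its speed limit or range.

## Robot

A 6-joint arm with a two-finger parallel gripper is mounted at the origin on the work surface. World frame = base frame: x ahead of the robot, y to its left, z up, the work surface at z = 0. Lengths are in m, angles in rad, forces in N, time in s.
With the tool pointing down it reaches from about 0.375 to 0.975 m from the base axis. Payload 3.8 kg.
Tool frame: the origin (TCP) lies at the very end of the fingers, on their centre line; the grasp point (between the pads) lies 19 mm behind it (bot.grip_point_offset is the distance from the TCP to the grasp point, in m); z points along the fingers, x is the direction in which the jaws open and shut, and the axes are right-handed (so a half turn about z gives the same grasp; the last joint's range is limited). The gripper opens to 85 mm and grips with 20 to 120 N. Pads are 22 mm wide; open, the fingers measure 114 mm over their backs; the gripper's body (76 mm by 85 mm) begins 54 mm behind the grasp point. The pads swing forward as they close: fully open they stand 13 mm farther back than shut.
Start: joints at [-1.334, 0.264, 1.604, -0, 1.274, -0.037], TCP at [0.183, -0.65, 0.193] pointing down, gripper open.
Joint ranges: [-2.63, 2.63], [-0.94, 2.18], [0.31, 2.57], [-1.31, 4.45], [0, 2.66], [-2.55, 2.55]. Speed limits (rad/s): [2.57, 2.57, 3.14, 3.14, 3.14, 3.14].

## Interface

Orientations are given as a rotation vector (axis times angle).
In Python, from workcell import bot, read_camera gives the robot as it stands.
- The arm moves only by the tool arm_command, never from a script. Its argument "rows" is a list of rows, each an object with "delta_rot": the turn, a rotation vector about the tool's x, y, z in rad, a list of three; "xyz": the shift along the tool's x, y, z in m, a list of three; "gripper": the finger opening in m, from 0 to 0.0854. A call has 1 to 12 rows; each row shifts and turns the commanded pose from where the row before left it, along the tool's axes as they then stand; what a row does not reach is not made up. A row lasts 1/10 s, in which the tool goes at most 50 mm and 8.59 degrees, less where a joint would pass 70% of its speed; a pose out of reach is approached as far as the arm can. A call is refused whole if a number of a shift passes 0.05 or a number of a turn 0.15, either way. A call with a gripper value outside its range is refused whole. The fingers move at their own pace and stop on an object; "force" is the grip in N (left out, the last holds). Time passes only in rows, so rows that do not move let the fingers close. It gives the time, the measured TCP pose, the force and the opening at its end, in the units of the state.
- bot.read_state(): the state, without advancing time (a new reading comes with each control period).
- read_camera(name): name is "scene" or "top"; returns a dict with "pixels" (384x512x3 uint8, red, green, blue), "range_z" (384x512 float32, m along the optical axis (not along the pixel's ray), 0 where there is no reading), "intrinsics" (3x3 intrinsics, pixels), "camera_from_world" (4x4, takes a point from world to camera coordinates). Camera axes: x right, y up, looking along -z (the intrinsics and any distortion apply to the point x, -y, -z); pixel columns grow to the right and rows downward; lengths in m; the calibration is good to about 2 mm. A picture is of the moment at which its call begins.
- bot.finish_job(): hands the job in, once; it reports no verdict.
The state is a dict: "time": time; "q": joint angles; "joint_vel": joint speeds; "joint_torque": joint torques, N m; "tool_pos": TCP position; "tcp_rot": TCP orientation; "wrist_force": force on the tool from outside, world axes, zero at the start; "torque": the same for the moment, N m; "width": opening from 0.0 (shut) to 1.0 (fully open).
Only numpy, scipy, OpenCV 4.12 (cv2) and the standard library are available. Lean on these libraries where they do the work, as an engineer would, in place of code of your own. Each camera call takes 0.05 s, during which the arm holds its last target.

## Working session

There is one attempt and no reset: what is moved stays moved. The work goes in short steps, Python scripts to look and compute and a tool call to move; the robot and the scene stay as the last step left them, time stands still between calls to the robot, and variables do not carry over. Pictures are saved under pics/ and viewed, and the job is handed in when it is done.

Besides the shell and the picture viewer there is one more tool, called after "Emit:" in YAML: its name, and indented under it one key for each argument. arm_command: Moves the arm, as the interface text tells. Its arguments: {"type":"object","properties":{"rows":{"type":"array","items":{"type":"object","properties":{"delta_rot":{"type":"array","items":{"type":"number"}},"xyz":{"type":"array","items":{"type":"number"}},"gripper":{"type":"number"}}}},"force":{"type":"number"}},"required":["rows"]}

```bash
ls; mkdir -p pics
python3 - <<'E'
from workcell import bot, read_camera
import cv2,numpy as np
s=bot.read_state(); print(s)
for n in("scene","top"):
    c=read_camera(n); print(n,c["intrinsics"],c["camera_from_world"])
    cv2.imwrite(f"pics/{n}0.png",cv2.cvtColor(c["pixels"],cv2.COLOR_RGB2BGR))
    np.savez(f"{n}0.npz",**c)
E
```

```text
pics
{'time': 0.0, 'q': array([-1.33388539e+00,  2.64763852e-01,  1.60542325e+00, -3.83584913e-05,
        1.27370166e+00, -3.68936157e-02]), 'joint_vel': array([ 9.57224814e-04, -1.13751809e-03, -8.83065893e-04, -6.67205939e-04,
       -3.14451657e-04, -4.62565628e-05]), 'joint_torque': array([-1.98002577e-03, -5.15115595e+01, -3.67313719e+01, -4.21409950e-04,
        1.28474634e-02, -1.04832324e-05]), 'tool_pos': array([ 0.18230765, -0.64903658,  0.19172833]), 'tcp_rot': array([-2.50270183,  1.89660973,  0.0028274 ]), 'wrist_force': array([ 0.95404399, -0.82972302,  0.78662517]), 'torque': array([ 0.02161141, -0.00048648, -0.081046  ]), 'width': 0.9986060543291689}
scene [[373.99215032   0.         259.7340994 ]
 [  0.         373.99215032 191.39458247]
 [  0.           0.           1.        ]] [[ 0.1266398   0.9918742   0.01216306 -0.05875511]
 [-0.80475359  0.09556445  0.58586611  0.41883618]
 [ 0.57994312 -0.08398224  0.81031658 -1.60086967]
 [ 0.          0.          0.          1.        ]]
top [[464.15432669   0.         250.74912203]
 [  0.         464.15432669 184.99264896]
 [  0.           0.           1.        ]] [[ 3.37383236e-04 -9.99910930e-01 -1.33423514e-02  3.11150331e-03]
 [ 9.85438831e-01 -1.93615909e-03  1.70019295e-01 -5.78582076e-01]
 [-1.70029985e-01 -1.32054328e-02  9.85350405e-01 -1.40619695e+00]
 [ 0.00000000e+00  0.00000000e+00  0.00000000e+00  1.00000000e+00]]
```

View pics/scene0.png

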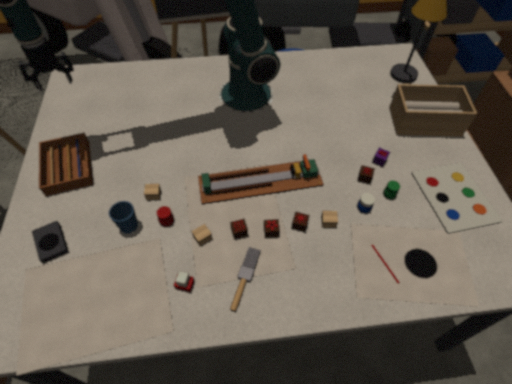

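View pics/top0.png

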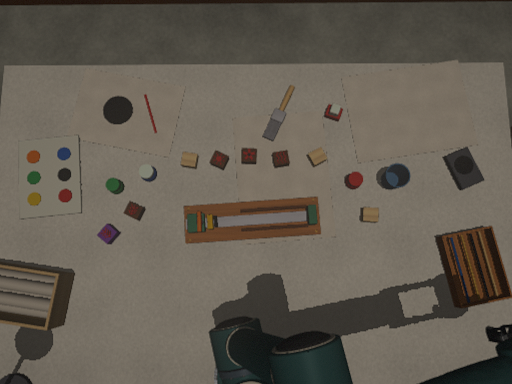

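Run:
```python
import cv2,numpy as np
im=cv2.imread("pics/top0.png"); im=np.clip(im.astype(float)*1.8,0,255).astype(np.uint8)
a=im[90:250,80:400]; cv2.imwrite("pics/topz.png",cv2.resize(a,None,fx=2.5,fy=2.5,interpolation=cv2.INTER_CUBIC))
t=[cv2.resize(im[y-20:y+20,x-20:x+20],(200,200),interpolation=cv2.INTER_CUBIC) for x,y in[(219,160),(249,156),(281,158),(134,211),(333,112),(109,233),(370,214),(205,222)]]
cv2.imwrite("pics/tiles.png",np.vstack([np.hstack(t[:4]),np.hstack(t[4:])]))
```

```text
(no output)
```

View pics/topz.png

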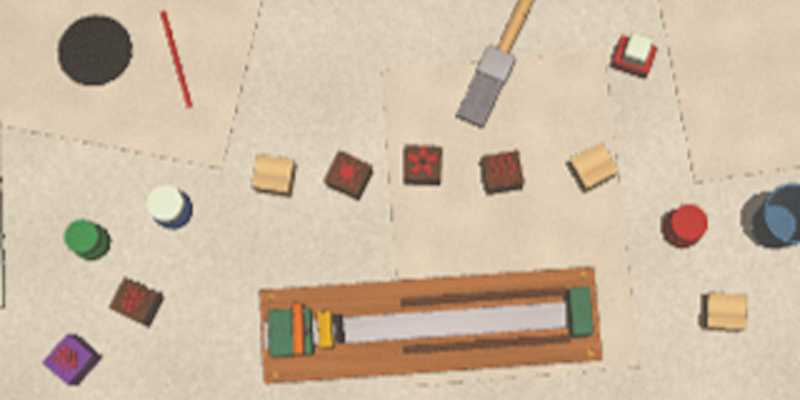

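View pics/tiles.png

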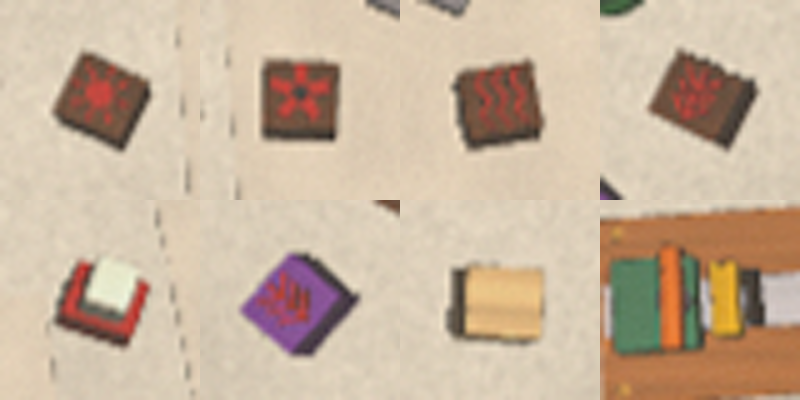

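```bash
cat > h.py <<'E'
import numpy as np,cv2
from workcell import bot, read_camera
def world(c):
    K=c["intrinsics"];T=np.linalg.inv(c["camera_from_world"]);d=c["range_z"].astype(float)
    v,u=np.mgrid[0:d.shape[0],0:d.shape[1]]
    P=np.stack([(u-K[0,2])/K[0,0]*d,-(v-K[1,2])/K[1,1]*d,-d],-1)
    return P@T[:3,:3].T+T[:3,3]
def plane(c,uv,z):
    K=c["intrinsics"];T=np.linalg.inv(c["camera_from_world"]);uv=np.atleast_2d(uv).astype(float)
    r=np.c_[(uv[:,0]-K[0,2])/K[0,0],-(uv[:,1]-K[1,2])/K[1,1],-np.ones(len(uv))]@T[:3,:3].T
    o=T[:3,3]; return o+r*((z-o[2])/r[:,2])[:,None]
def blocks(c,zmin=0.030,zmax=0.060,reg=None):
    """components of top surfaces; returns list of dict"""
    W=world(c); ok=c["range_z"]>0
    m=(ok&(W[...,2]>zmin)&(W[...,2]<zmax)).astype(np.uint8)
    n,l,st,ce=cv2.connectedComponentsWithStats(m,connectivity=4)
    out=[]
    for i in range(1,n):
        if not 60<st[i,4]<900: continue
        mm=l==i; zt=np.median(W[mm][:,2])
        cs,_=cv2.findContours(mm.astype(np.uint8),cv2.RETR_EXTERNAL,cv2.CHAIN_APPROX_NONE)
        v,u=np.nonzero(mm); p=plane(c,np.c_[u,v],zt)[:,:2]
        (cx,cy),(w,h),a=cv2.minAreaRect((p*1000).astype(np.float32))
        out.append(dict(px=ce[i].round(0),n=st[i,4],z=zt,cen=p.mean(0),rc=(cx/1000,cy/1000),wh=(w,h),ang=a,rgb=c["pixels"][mm].mean(0).round()))
    return out
def show(c,fn,x0=0,x1=512,y0=0,y1=384,f=2,g=1.8):
    im=cv2.cvtColor(c["pixels"],cv2.COLOR_RGB2BGR)[y0:y1,x0:x1]
    cv2.imwrite(fn,cv2.resize(np.clip(im*float(g),0,255).astype(np.uint8),None,fx=f,fy=f,interpolation=cv2.INTER_CUBIC))
E
python3 - <<'E'
from h import *
for n in("top","scene"):
    c=dict(np.load(n+"0.npz")); W=world(c)
    print(n,"noise",[W[120:125,210:215,2].std(),np.median(W[120:125,210:215,2])])
    for b in blocks(c): print(b["px"],b["n"],"z%.4f"%b["z"],b["cen"].round(4),np.round(b["rc"],4),np.round(b["wh"],0),round(b["ang"],1),b["rgb"])
E
```

```text
top noise [np.float64(0.003132608930550959), np.float64(-0.0003017884307721097)]
[331. 111.] 76 z0.0363 [ 0.8229 -0.2581] [ 0.821  -0.2562] [53. 33.] 22.0 [87. 60. 53.]
[317. 155.] 211 z0.0387 [ 0.6765 -0.2083] [ 0.6761 -0.2081] [45. 50.] 27.8 [122. 101.  72.]
[248. 154.] 216 z0.0435 [0.6786 0.0107] [0.6778 0.0109] [48. 47.] 84.9 [75. 47. 39.]
[218. 159.] 215 z0.0431 [0.6655 0.1055] [0.6656 0.1055] [48. 45.] 63.0 [74. 49. 40.]
[280. 157.] 218 z0.0428 [ 0.6689 -0.0912] [ 0.669  -0.0911] [47. 49.] 10.3 [70. 47. 38.]
[188. 158.] 207 z0.0386 [0.6669 0.202 ] [0.667  0.2019] [49. 45.] 81.1 [122. 101.  73.]
[146. 171.] 186 z0.0549 [0.623  0.3319] [0.6235 0.3324] [52. 46.] 58.2 [116. 116. 104.]
[399. 173.] 95 z0.0458 [ 0.6158 -0.4626] [ 0.6128 -0.4606] [62. 38.] 29.2 [40. 40. 41.]
[354. 179.] 189 z0.0551 [ 0.597  -0.3208] [ 0.597  -0.3211] [46. 52.] 62.3 [99. 42. 37.]
[113. 184.] 174 z0.0545 [0.5806 0.4349] [0.5799 0.4345] [52. 42.] 63.6 [48. 77. 48.]
[133. 210.] 231 z0.0435 [0.5019 0.3715] [0.5018 0.3715] [52. 43.] 63.9 [69. 47. 39.]
[311. 214.] 113 z0.0569 [ 0.4861 -0.1818] [ 0.4863 -0.184
[... 2140 characters left out ...]
12.] 125 z0.0473 [ 0.5829 -0.4579] [ 0.5814 -0.4581] [35. 60.] 22.7 [17. 25. 31.]
[300. 219.] 202 z0.0410 [0.6717 0.1021] [0.6716 0.1022] [48. 50.] 66.3 [71. 37. 28.]
[330. 217.] 188 z0.0364 [0.6712 0.1986] [0.6722 0.1981] [49. 45.] 83.1 [140. 114.  82.]
[128. 224.] 103 z0.0450 [ 0.6291 -0.4344] [ 0.6255 -0.434 ] [37. 65.] 31.4 [25. 30. 35.]
[238. 226.] 212 z0.0414 [ 0.675  -0.0947] [ 0.6749 -0.0947] [49. 48.] 9.6 [70. 36. 27.]
[271. 226.] 211 z0.0414 [0.6849 0.0072] [0.6848 0.007 ] [48. 49.] 88.1 [76. 37. 29.]
[201. 233.] 209 z0.0370 [ 0.6806 -0.2114] [ 0.6806 -0.2114] [47. 48.] 28.2 [142. 116.  83.]
[182. 279.] 153 z0.0561 [ 0.8357 -0.2669] [ 0.8351 -0.2633] [46. 42.] 70.2 [119. 107.  94.]
```

Run:
```python
from h import *
c=dict(np.load("top0.npz")); 
px=c["pixels"].astype(int)
hsv=cv2.cvtColor(c["pixels"],cv2.COLOR_RGB2HSV)
W=world(c)
# bar: low saturation within bed region
for u in range(226,310,8):
    col=hsv[195:248,u]; print(u,[(195+i,int(s),int(v)) for i,(h,s,v) in enumerate(col) if 14<=i<=34])
for v in (214,216,218): print(v,[(u,tuple(px[v,u]),round(W[v,u,2],3)) for u in range(298,324)])
# board colour
m=((hsv[...,0]<15)&(hsv[...,1]>90)).astype(np.uint8); n,l,st,ce=cv2.connectedComponentsWithStats(m)
i=1+np.argmax(st[1:,4]); 
for i in range(1,n):
    if st[i,4]>500:
        v,u=np.nonzero(l==i); z=np.median(W[l==i][:,2]); p=plane(c,np.c_[u,v],z)[:,:2]; print(st[i],z,cv2.minAreaRect((p*1000).astype(np.float32)))
show(c,"pics/bed.png",175,330,190,250,5)
```

```text
226 [(209, 147, 97), (210, 148, 100), (211, 146, 101), (212, 146, 98), (213, 150, 95), (214, 153, 95), (215, 158, 97), (216, 56, 109), (217, 16, 115), (218, 20, 113), (219, 20, 112), (220, 18, 114), (221, 18, 114), (222, 18, 116), (223, 18, 116), (224, 20, 116), (225, 15, 117), (226, 42, 103), (227, 142, 90), (228, 149, 94), (229, 150, 97)]
234 [(209, 147, 97), (210, 149, 101), (211, 145, 100), (212, 154, 96), (213, 152, 94), (214, 150, 97), (215, 101, 88), (216, 23, 99), (217, 18, 115), (218, 18, 113), (219, 18, 114), (220, 18, 116), (221, 22, 118), (222, 17, 117), (223, 17, 117), (224, 17, 118), (225, 18, 100), (226, 93, 88), (227, 151, 96), (228, 142, 95), (229, 146, 96)]
242 [(209, 126, 73), (210, 119, 62), (211, 112, 57), (212, 133, 75), (213, 148, 95), (214, 138, 100), (215, 50, 108), (216, 13, 114), (217, 20, 114), (218, 18, 114), (219, 17, 117), (220, 17, 117), (221, 15, 117), (222, 17, 117), (223, 20, 117), (224, 15, 119), (225, 40, 101), (226, 152, 89), (227, 145, 93), (228, 134, 74), (229, 115, 60)]
250 [(209, 111, 62), (210, 119, 62), (211, 117, 63), (212, 147, 83), (213,
[... 7980 characters left out ...]
.int64(95)), np.float64(0.001)), (321, (np.int64(125), np.int64(115), np.int64(101)), np.float64(0.007)), (322, (np.int64(125), np.int64(115), np.int64(101)), np.float64(0.005)), (323, (np.int64(124), np.int64(114), np.int64(100)), np.float64(-0.001))]
[   0    0  394    5 1238] -0.7323787636443799 ((1681.297607421875, 302.68988037109375), (2052.462890625, 22.825557708740234), 89.55064392089844)
[ 184  197  137   47 3406] 0.013613685694172983 ((473.47003173828125, 0.7035675048828125), (119.31190490722656, 428.1705017089844), 3.960426092147827)
[ 437  226   75   82 3453] 0.009721086268529522 ((327.0425109863281, -689.035400390625), (226.05935668945312, 182.49215698242188), 11.520659446716309)
```

View pics/bed.png

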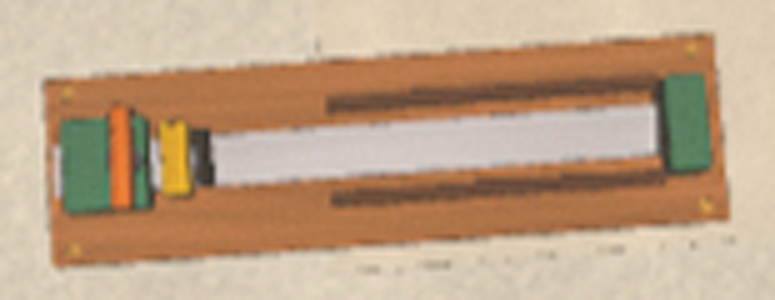

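Run:
```python
from h import *
c=dict(np.load("top0.npz")); hsv=cv2.cvtColor(c["pixels"],cv2.COLOR_RGB2HSV)
S=hsv[...,1].astype(float)
pts=[];ws=[]
for u in range(228,304):
    col=S[:,u]; t=75
    a=next(v for v in range(218,195,-1) if col[v-1]>t); b=next(v for v in range(218,245) if col[v+1]>t)
    va=a-(t-col[a])/(col[a-1]-col[a]); vb=b+(t-col[b])/(col[b+1]-col[b])
    p=plane(c,[[u,va],[u,vb]],0.018); pts.append(p.mean(0)[:2]); ws.append(np.linalg.norm(p[0]-p[1]))
pts=np.array(pts); k=np.polyfit(pts[:,1],pts[:,0],1); a=-np.arctan(k[0]); print("bar ang",np.degrees(a),k,"width",np.mean(ws),np.std(pts[:,0]-np.polyval(k,pts[:,1])))
yd=np.array([-np.sin(a),np.cos(a)])
f=plane(c,[[306.3,216]],.018)[0,:2]; f2=plane(c,[[307.6,213],[308.8,218]],.058)[:,:2]
print("face base",f,"face top",f2)
x0=np.polyval(k,f[1]); o=np.array([x0,f[1]])+0.14*yd; print("origin from face",o)
# board centre projected
bc=np.array([.4735,.0007]); print("board centre along from origin", (bc-o)@yd,(bc-o)@[np.cos(a),np.sin(a)])
```

```text
bar ang 3.9773310099836 [-0.06952924  0.47389411] width 0.0330643393151628 0.0002180239687293101
face base [ 0.48413543 -0.17273326] face top [[ 0.48922634 -0.17265679]
 [ 0.47378102 -0.17602521]]
origin from face [ 0.47619347 -0.03307044]
board centre along from origin 0.03387592655154993 -0.00034460435204168794
```

```bash
cat >> h.py <<'E'
NAMES={"flower":(.68,.01),"sun":(.668,.104),"wave":(.672,-.093),"leaf":(.505,.37),"f0":(.679,-.21),"f1":(.669,.2),"f2":(.491,-.37)}
def grab(n,k=4):
    c=read_camera(n); ds=[c["range_z"]]
    for _ in range(k-1): ds.append(read_camera(n)["range_z"])
    c=dict(c); c["range_z"]=np.median(ds,0); return c
def tops(c,cut=0.0045,reg=None):
    W=world(c); z=W[...,2]; out=[]
    m=((c["range_z"]>0)&(z>0.030)&(z<0.075)).astype(np.uint8)
    n,l,st,ce=cv2.connectedComponentsWithStats(m,connectivity=4)
    for i in range(1,n):
        if not 60<st[i,4]<600: continue
        zt=np.percentile(z[l==i],60)
        mm=(l==i)&(z>zt-cut); mm=cv2.morphologyEx(mm.astype(np.uint8),cv2.MORPH_CLOSE,np.ones((3,3)))>0
        v,u=np.nonzero(mm); p=plane(c,np.c_[u,v],zt)[:,:2]
        (cx,cy),(w,h),a=cv2.minAreaRect((p*1000).astype(np.float32)); r=np.radians(a)
        q=p-p.mean(0); s1=np.sqrt(12*np.var(q@[np.cos(r),np.sin(r)]))*1e3; s2=np.sqrt(12*np.var(q@[-np.sin(r),np.cos(r)]))*1e3
        out.append(dict(cen=p.mean(0),z=zt,a=a,s=(s1,s2),wh=(w,h),rgb=c["pixels"][mm].mean(0).round()))
    return out
def near(bl,xy,d=.06):
    b=[x for x in bl if np.hypot(*(x["cen"]-xy))<d]
    return min(b,key=lambda x:np.hypot(*(x["cen"]-xy))) if b else None
E
python3 - <<'E'
from h import *
C={n:grab(n) for n in("top","scene")}
for n in C:
    bl=tops(C[n])
    for k,xy in NAMES.items():
        b=near(bl,xy)
        print(n,k,b and (b["cen"].round(4),round(b["z"],4),"a%.1f"%b["a"],np.round(b["s"],1),np.round(b["wh"],1)))
c=C["scene"]; show(c,"pics/sc.png",140,400,140,300,3)
print(bot.read_state()["time"])
E
```

```text
top flower (array([0.6796, 0.0105]), np.float64(0.0439), 'a84.9', array([48.5, 44.4]), array([47.7, 43.7]))
top sun (array([0.6664, 0.1056]), np.float64(0.044), 'a63.0', array([47.8, 44.3]), array([48.2, 43.3]))
top wave (array([ 0.6697, -0.0917]), np.float64(0.0439), 'a9.6', array([44.4, 47.3]), array([44.4, 47.4]))
top leaf (array([0.5024, 0.3728]), np.float64(0.0438), 'a63.9', array([48.8, 43.9]), array([49.2, 42.9]))
top f0 (array([ 0.6773, -0.2087]), np.float64(0.039), 'a27.8', array([43.5, 48.1]), array([43.4, 48.2]))
top f1 (array([0.6673, 0.2021]), np.float64(0.0392), 'a80.2', array([48.3, 43.9]), array([48.6, 43.4]))
top f2 (array([ 0.4898, -0.3693]), np.float64(0.0392), 'a89.9', array([47.6, 43.7]), array([48.1, 40.7]))
scene flower (array([0.6835, 0.0075]), np.float64(0.042), 'a87.2', array([48. , 45.7]), array([47.6, 45.1]))
scene sun (array([0.67  , 0.1028]), np.float64(0.0415), 'a64.1', array([47.9, 45.7]), array([47.9, 45.2]))
scene wave (array([ 0.6734, -0.0947]), np.float64(0.0418), 'a9.9', array([45.5, 48.4]), array([45.4, 47.9]))
scene leaf (array([0.5067, 0.3694]), np.float64(0.0413), 'a64.2', array([48.2, 47. ]), array([47.6, 47.2]))
scene f0 (array([ 0.6802, -0.2119]), np.float64(0.0373), 'a29.1', array([45.8, 48.3]), array([46. , 47.9]))
scene f1 (array([0.671 , 0.1989]), np.float64(0.0372), 'a83.2', array([47.9, 45.2]), array([47.4, 41.5]))
scene f2 (array([ 0.4936, -0.3719]), np.float64(0.0373), 'a83.2', array([48.9, 45.2]), array([49.4, 41.6]))
0.5
```

View pics/sc.png

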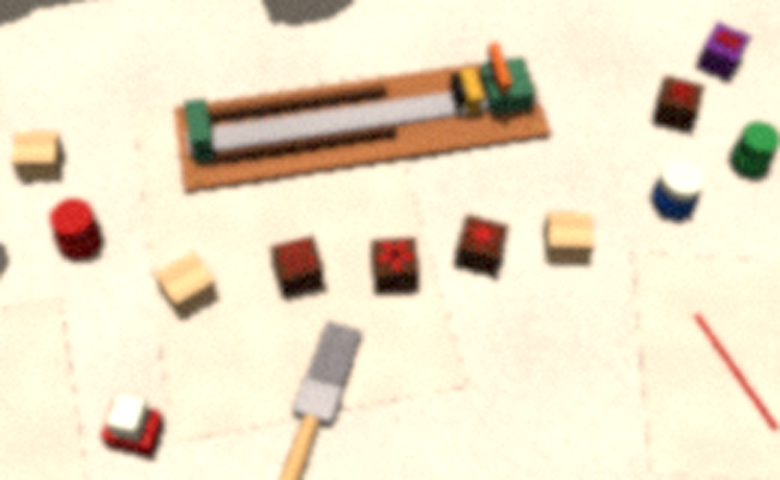

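```bash
cat >> h.py <<'E'
from scipy.spatial.transform import Rotation as R
def pose():
    s=bot.read_state(); M=R.from_rotvec(s["tcp_rot"]).as_matrix(); return s,M
def go(xyz,yaw_deg):
    """tool-frame shift & turn from the measured pose to target (turn given first, then shift in new axes; and shift in the present axes)"""
    s,M=pose(); y=np.radians(yaw_deg)
    T=np.array([[np.cos(y),np.sin(y),0],[np.sin(y),-np.cos(y),0],[0,0,-1]]).T
    d=np.array(xyz)-s["tool_pos"]
    rv=R.from_matrix(M.T@T).as_rotvec()
    print("t%.1f"%s["time"],"tcp",s["tool_pos"].round(4),"yaw%.1f"%np.degrees(np.arctan2(M[1,0],M[0,0])),"q",s["q"].round(2),"F",s["wrist_force"].round(1),"w%.3f"%s["width"])
    print("turn",rv.round(4),"shift now-axes",(M.T@d).round(4),"shift target-axes",(T.T@d).round(4))
A=np.radians(3.98); O=np.array([0.478,-0.0345])
def bed(x,y): return O+x*np.array([np.cos(A),np.sin(A)])+y*np.array([-np.sin(A),np.cos(A)])
E
python3 -c "
from h import *
go([.672,-.093,.15],9.7)
for i in range(5): print(i,bed(0,-.140+.0245+.002+i*.0495))
"
```

```text
t0.5 tcp [ 0.1825 -0.6498  0.1931] yaw-74.3 q [-1.33  0.26  1.6  -0.    1.27 -0.04] F [ 0.3  0.3 -0.3] w1.001
turn [-0.      0.     -1.4663] shift now-axes [-0.4038 -0.6218  0.0431] shift target-axes [ 0.5763 -0.4664  0.0431]
0 [ 0.48587784 -0.14772628]
1 [ 0.48244213 -0.09834565]
2 [ 0.47900642 -0.04896503]
3 [4.75570711e-01 4.15591868e-04]
4 [0.472135   0.04979621]
```

Emit:
arm_command:
  rows:
    - {"delta_rot": [0,0,-0.147],"gripper": 0.07}
    - {"delta_rot": [0,0,-0.147]}
    - {"delta_rot": [0,0,-0.147]}
    - {"delta_rot": [0,0,-0.147]}
    - {"delta_rot": [0,0,-0.147]}
    - {"delta_rot": [0,0,-0.147]}
    - {"delta_rot": [0,0,-0.147]}
    - {"delta_rot": [0,0,-0.147]}
    - {"delta_rot": [0,0,-0.147]}
    - {"delta_rot": [0,0,-0.143]}

```text
invalid input
```

Emit:
arm_command:
  rows:
    - {"xyz": [0.038,-0.031,0]}
    - {"xyz": [0.038,-0.031,0]}
    - {"xyz": [0.038,-0.031,0]}
    - {"xyz": [0.038,-0.031,0]}
    - {"xyz": [0.038,-0.031,0]}
    - {"xyz": [0.038,-0.031,0]}
    - {"xyz": [0.038,-0.031,0]}
    - {"xyz": [0.038,-0.031,0]}
    - {"xyz": [0.038,-0.031,0]}
    - {"xyz": [0.038,-0.031,0]}
    - {"xyz": [0.038,-0.031,0]}
    - {"xyz": [0.038,-0.031,0]}

```text
invalid input
```

Emit:
arm_command:
  rows:
    - {"xyz": [0.038,-0.031,0.02]}
    - {"xyz": [0.038,-0.031,0.02]}
    - {"xyz": [0.038,-0.031,0.02]}
    - {"xyz": [0.0,0,0]}

```text
invalid input
```

```bash
python3 -c "
from h import *
go([.672,-.093,.014],9.7)
"
```

```text
t0.5 tcp [ 0.1825 -0.6498  0.1931] yaw-74.3 q [-1.33  0.26  1.6  -0.    1.27 -0.04] F [ 0.3  0.3 -0.3] w1.001
turn [-0.      0.     -1.4663] shift now-axes [-0.4037 -0.6218  0.1791] shift target-axes [ 0.5763 -0.4664  0.1791]
```

Emit:
arm_command:
  rows:
    - {"delta_rot": [0,0,-0.147],"xyz": [0,0,0],"gripper": 0.07}
    - {"delta_rot": [0,0,-0.147],"xyz": [0,0,0],"gripper": 0.07}
    - {"delta_rot": [0,0,-0.147],"xyz": [0,0,0],"gripper": 0.07}
    - {"delta_rot": [0,0,-0.147],"xyz": [0,0,0],"gripper": 0.07}
    - {"delta_rot": [0,0,-0.147],"xyz": [0,0,0],"gripper": 0.07}
    - {"delta_rot": [0,0,-0.147],"xyz": [0,0,0],"gripper": 0.07}
    - {"delta_rot": [0,0,-0.147],"xyz": [0,0,0],"gripper": 0.07}
    - {"delta_rot": [0,0,-0.147],"xyz": [0,0,0],"gripper": 0.07}
    - {"delta_rot": [0,0,-0.147],"xyz": [0,0,0],"gripper": 0.07}
    - {"delta_rot": [0,0,-0.143],"xyz": [0,0,0],"gripper": 0.07}

```text
time: 1.5
tool_pos: [0.1825, -0.6499, 0.1932]
tcp_rot: [3.129, 0.275, 0.0]
wrist_force: [0.3, -0.8, -0.0]
width: 0.82
```

Emit:
arm_command:
  rows:
    - {"delta_rot": [0,0,0],"xyz": [0.038,-0.031,0],"gripper": 0.07}
    - {"delta_rot": [0,0,0],"xyz": [0.038,-0.031,0],"gripper": 0.07}
    - {"delta_rot": [0,0,0],"xyz": [0.038,-0.031,0],"gripper": 0.07}
    - {"delta_rot": [0,0,0],"xyz": [0.038,-0.031,0],"gripper": 0.07}
    - {"delta_rot": [0,0,0],"xyz": [0.038,-0.031,0],"gripper": 0.07}
    - {"delta_rot": [0,0,0],"xyz": [0.038,-0.031,0],"gripper": 0.07}
    - {"delta_rot": [0,0,0],"xyz": [0.038,-0.031,0],"gripper": 0.07}
    - {"delta_rot": [0,0,0],"xyz": [0.038,-0.031,0],"gripper": 0.07}
    - {"delta_rot": [0,0,0],"xyz": [0.038,-0.031,0],"gripper": 0.07}
    - {"delta_rot": [0,0,0],"xyz": [0.038,-0.031,0],"gripper": 0.07}
    - {"delta_rot": [0,0,0],"xyz": [0.038,-0.031,0],"gripper": 0.07}
    - {"delta_rot": [0,0,0],"xyz": [0.038,-0.031,0],"gripper": 0.07}

```text
time: 2.7
tool_pos: [0.5707, -0.2048, 0.1935]
tcp_rot: [3.13, 0.265, 0.001]
wrist_force: [0.6, -0.5, -0.6]
width: 0.821
```

Emit:
arm_command:
  rows:
    - {"delta_rot": [0,0,0],"xyz": [0.038,-0.031,0.01],"gripper": 0.07}
    - {"delta_rot": [0,0,0],"xyz": [0.038,-0.031,0.01],"gripper": 0.07}
    - {"delta_rot": [0,0,0],"xyz": [0.038,-0.031,0.01],"gripper": 0.07}
    - {"delta_rot": [0,0,0],"xyz": [0,0,0.03],"gripper": 0.07}
    - {"delta_rot": [0,0,0],"xyz": [0,0,0.03],"gripper": 0.07}
    - {"delta_rot": [0,0,0],"xyz": [0,0,0],"gripper": 0.07}

```text
time: 3.3
tool_pos: [0.6621, -0.0942, 0.0974]
tcp_rot: [-3.128, -0.267, 0.015]
wrist_force: [-0.3, -0.1, -1.0]
width: 0.824
```

```bash
python3 -c "
from h import *
go([.672,-.093,.014],9.7)
for n in ('scene','top'):
    bl=tops(grab(n,2)); 
    for k in NAMES:
        b=near(bl,NAMES[k]); print(n,k,b and (b['cen'].round(4),round(b['a'],1),np.round(b['s'],0)))
"
```

```text
t3.3 tcp [ 0.6621 -0.0942  0.0974] yaw9.8 q [-0.18  0.33  1.7  -0.    1.12 -0.35] F [-0.3 -0.1 -1. ] w0.824
turn [-0.0034  0.0095  0.0009] shift now-axes [0.0108 0.0007 0.0833] shift target-axes [0.01   0.0004 0.0834]
scene flower (array([0.684 , 0.0075]), 87.3, array([48., 47.]))
scene sun (array([0.6701, 0.1027]), 65.0, array([48., 46.]))
scene wave (array([ 0.6732, -0.0947]), 9.9, array([45., 48.]))
scene leaf (array([0.5062, 0.3694]), 64.4, array([49., 46.]))
scene f0 (array([ 0.6801, -0.2118]), 28.9, array([46., 48.]))
scene f1 (array([0.6709, 0.1989]), 83.2, array([48., 45.]))
scene f2 (array([ 0.4935, -0.3722]), 83.2, array([48., 45.]))
top flower (array([0.6799, 0.011 ]), 84.9, array([48., 44.]))
top sun (array([0.6665, 0.1056]), 64.4, array([47., 43.]))
top wave (array([ 0.6779, -0.0798]), 8.6, array([25., 25.]))
top leaf (array([0.5023, 0.3725]), 63.9, array([48., 44.]))
top f0 (array([ 0.6772, -0.2155]), 27.8, array([43., 39.]))
top f1 (array([0.6673, 0.2023]), 81.0, array([48., 44.]))
top f2 (array([ 0.4898, -0.369 ]), 85.5, array([48., 44.]))
```

Emit:
arm_command:
  rows:
    - {"delta_rot": [0,0,0],"xyz": [0.01,0,0.02],"gripper": 0.07}
    - {"delta_rot": [0,0,0],"xyz": [0,0,0.03],"gripper": 0.07}
    - {"delta_rot": [0,0,0],"xyz": [0,0,0.02],"gripper": 0.07}
    - {"delta_rot": [0,0,0],"xyz": [0,0,0.013],"gripper": 0.07}
    - {"delta_rot": [0,0,0],"xyz": [0,0,0],"gripper": 0.07}

```text
time: 4.0
tool_pos: [0.6752, -0.0943, 0.0195]
tcp_rot: [-3.13, -0.264, 0.002]
wrist_force: [0.7, 0.0, -0.5]
width: 0.821
```

```bash
python3 -c "
from h import *
go([.672,-.093,.014],9.7)
"
```

```text
t4.0 tcp [ 0.6752 -0.0943  0.0195] yaw9.6 q [-0.18  0.42  1.73  0.    0.99 -0.34] F [ 0.7  0.  -0.5] w0.821
turn [-0.0005  0.0014 -0.0009] shift now-axes [-0.0029 -0.0018  0.0055] shift target-axes [-0.0029 -0.0018  0.0055]
```

Emit:
arm_command:
  rows:
    - {"delta_rot": [0,0,0],"xyz": [-0.003,-0.002,0],"gripper": 0.07}
    - {"delta_rot": [0,0,0],"xyz": [0,0,0],"gripper": 0.03}
    - {"delta_rot": [0,0,0],"xyz": [0,0,0],"gripper": 0.03}
    - {"delta_rot": [0,0,0],"xyz": [0,0,0],"gripper": 0.03}
    - {"delta_rot": [0,0,0],"xyz": [0,0,0],"gripper": 0.03}
    - {"delta_rot": [0,0,0],"xyz": [0,0,0],"gripper": 0.03}
  force: 40

```text
time: 4.6
tool_pos: [0.6728, -0.0926, 0.0204]
tcp_rot: [3.13, 0.265, 0.001]
wrist_force: [-0.2, -0.5, 0.4]
width: 0.35
```

```bash
python3 -c "
from h import *
c=read_camera('scene'); show(c,'pics/s1.png',170,350,120,280,4)
c=read_camera('top'); show(c,'pics/t1.png',180,340,90,230,4)
print(bot.read_state())
"
```

```text
{'time': 4.7, 'q': array([-1.73423497e-01,  4.16893170e-01,  1.73912741e+00, -1.34132934e-05,
        9.85600768e-01, -3.42454132e-01]), 'joint_vel': array([-0.00039436,  0.00224838,  0.00063158,  0.00110504, -0.00094981,
       -0.00010365]), 'joint_torque': array([ 2.11204468e-03, -5.50081372e+01, -3.20896912e+01, -8.76651916e-05,
       -1.38189502e-03,  2.14729440e-06]), 'tool_pos': array([ 0.67263119, -0.09255893,  0.02011974]), 'tcp_rot': array([ 3.13037492e+00,  2.65208029e-01, -4.80661547e-05]), 'wrist_force': array([-0.1173683 ,  0.29119101,  1.00931033]), 'torque': array([ 0.05046272, -0.04430497, -0.0517693 ]), 'width': 0.3544432501284753}
```

View pics/s1.png

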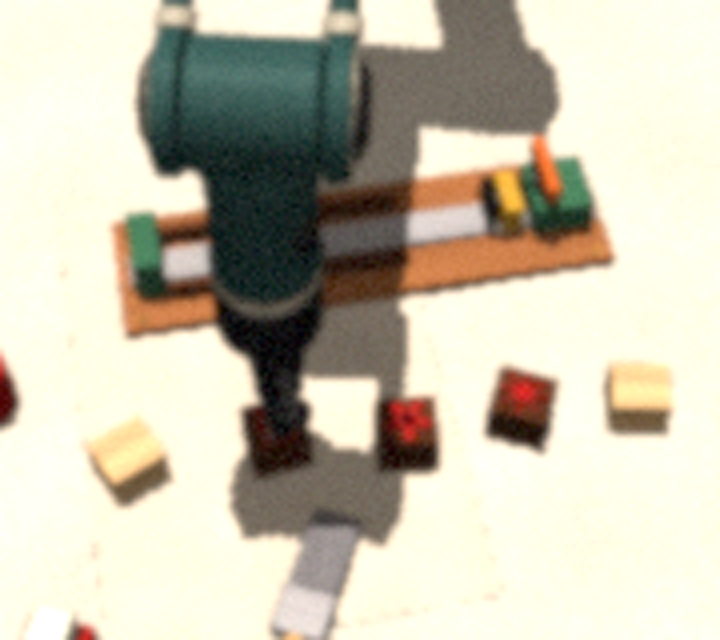

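View pics/t1.png

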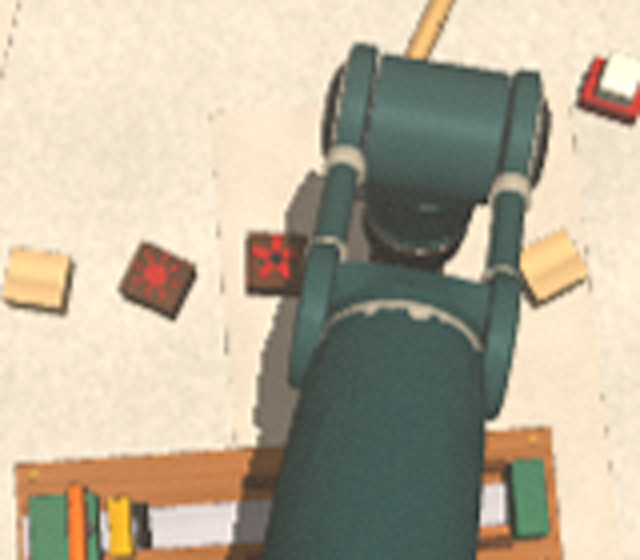

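```bash
python3 -c "
from h import *
c=grab('scene',3); show(c,'pics/s2.png',205,285,190,250,9,4)
W=world(c)
for v in range(210,246,2): print(v,[tuple((W[v,u]*1000).round().astype(int)) for u in range(228,256,4)])
"
```

```text
210 [(np.int64(582), np.int64(-122), np.int64(-2)), (np.int64(694), np.int64(-110), np.int64(167)), (np.int64(710), np.int64(-99), np.int64(190)), (np.int64(709), np.int64(-88), np.int64(186)), (np.int64(690), np.int64(-76), np.int64(155)), (np.int64(591), np.int64(-56), np.int64(-1)), (np.int64(594), np.int64(-43), np.int64(1))]
212 [(np.int64(593), np.int64(-123), np.int64(3)), (np.int64(693), np.int64(-111), np.int64(155)), (np.int64(706), np.int64(-100), np.int64(173)), (np.int64(709), np.int64(-89), np.int64(176)), (np.int64(691), np.int64(-76), np.int64(146)), (np.int64(599), np.int64(-57), np.int64(0)), (np.int64(601), np.int64(-44), np.int64(0))]
214 [(np.int64(599), np.int64(-124), np.int64(0)), (np.int64(600), np.int64(-110), np.int64(-1)), (np.int64(703), np.int64(-100), np.int64(159)), (np.int64(711), np.int64(-89), np.int64(169)), (np.int64(709), np.int64(-78), np.int64(164)), (np.int64(605), np.int64(-57), np.int64(-3)), (np.int64(609), np.int64(-45), np.int64(1))]
216 [(np.int64(608), np.int64(-124), np.int64(2)), (np.int64(611), np.int64(-111), np.int64(5)), (np.int64
[... 4115 characters left out ...]
)), (np.int64(705), np.int64(-56), np.int64(-1))]
242 [(np.int64(705), np.int64(-132), np.int64(2)), (np.int64(706), np.int64(-119), np.int64(1)), (np.int64(706), np.int64(-107), np.int64(-2)), (np.int64(709), np.int64(-94), np.int64(1)), (np.int64(710), np.int64(-82), np.int64(1)), (np.int64(711), np.int64(-69), np.int64(-1)), (np.int64(712), np.int64(-56), np.int64(-2))]
244 [(np.int64(711), np.int64(-132), np.int64(0)), (np.int64(713), np.int64(-120), np.int64(1)), (np.int64(713), np.int64(-107), np.int64(-1)), (np.int64(716), np.int64(-95), np.int64(1)), (np.int64(716), np.int64(-82), np.int64(-1)), (np.int64(719), np.int64(-70), np.int64(1)), (np.int64(720), np.int64(-57), np.int64(0))]
```

View pics/s2.png

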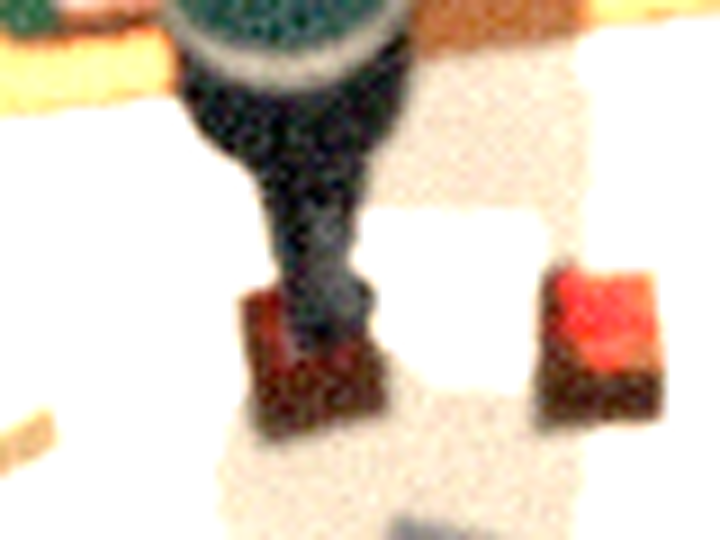

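```bash
python3 -c "
from h import *
c=dict(np.load('scene0.npz')); show(c,'pics/g0.png',0,100,0,110,6,3)
W=world(c)
m=(c['range_z']>0)&(np.hypot(W[...,0]-.18,W[...,1]+.65)<.12)&(W[...,2]>.05)
m[110:]=0
P=W[m]; v,u=np.nonzero(m)
i=np.argsort(P[:,2])[:25]
for k in i: print(u[k],v[k],P[k].round(3))
"
```

```text
71 82 [ 0.171 -0.603  0.244]
42 89 [ 0.198 -0.691  0.244]
71 83 [ 0.178 -0.602  0.245]
69 83 [ 0.18  -0.607  0.247]
42 90 [ 0.207 -0.688  0.248]
38 89 [ 0.201 -0.701  0.248]
70 83 [ 0.182 -0.603  0.248]
71 81 [ 0.171 -0.602  0.248]
72 81 [ 0.173 -0.598  0.249]
41 87 [ 0.194 -0.693  0.249]
41 86 [ 0.189 -0.694  0.249]
70 82 [ 0.178 -0.603  0.25 ]
41 90 [ 0.21  -0.689  0.25 ]
40 90 [ 0.21  -0.692  0.25 ]
41 89 [ 0.206 -0.69   0.251]
41 88 [ 0.201 -0.691  0.251]
69 81 [ 0.175 -0.606  0.251]
38 88 [ 0.202 -0.699  0.252]
39 89 [ 0.208 -0.695  0.253]
69 82 [ 0.182 -0.604  0.253]
40 88 [ 0.204 -0.692  0.253]
37 88 [ 0.203 -0.702  0.253]
70 80 [ 0.174 -0.602  0.254]
40 89 [ 0.21  -0.691  0.254]
72 80 [ 0.175 -0.595  0.255]
```

View pics/g0.png

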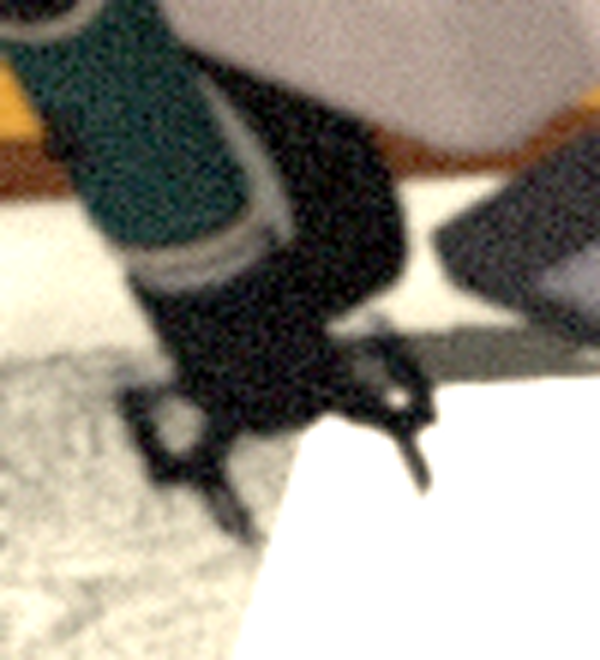

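Emit:
arm_command:
  rows:
    - {"delta_rot": [0,0,0],"xyz": [0,0,-0.04],"gripper": 0.03}
    - {"delta_rot": [0,0,0],"xyz": [0,0,-0.04],"gripper": 0.044}
    - {"delta_rot": [0,0,0],"xyz": [0,0,0],"gripper": 0.044}
    - {"delta_rot": [0,0,0],"xyz": [0,0,0],"gripper": 0.044}

```text
time: 5.55
tool_pos: [0.6741, -0.0928, 0.1022]
tcp_rot: [3.129, 0.265, 0.006]
wrist_force: [-0.5, -0.3, -1.4]
width: 0.519
```

```bash
python3 -c "
from h import *
go([.672,-.093,.014],9.7)
c=grab('scene',6); show(c,'pics/s3.png',205,285,170,240,8,4); W=world(c)
for v in range(190,222):
    print(v,[(W[v,u]*1000).round().astype(int).tolist() for u in (238,240,242,244)])
"
```

```text
t5.5 tcp [ 0.6741 -0.0928  0.1022] yaw9.7 q [-0.17  0.34  1.68  0.    1.12 -0.34] F [-0.5 -0.3 -1.4] w0.519
turn [ 0.0013 -0.0037 -0.0003] shift now-axes [-0.0024 -0.0003  0.0882] shift target-axes [-0.0021 -0.0002  0.0882]
190 [[710, -91, 281], [709, -86, 280], [707, -80, 275], [704, -75, 271]]
191 [[709, -91, 276], [709, -86, 274], [707, -80, 271], [705, -75, 267]]
192 [[710, -91, 273], [709, -86, 270], [707, -81, 267], [687, -74, 239]]
193 [[709, -91, 267], [710, -86, 267], [707, -81, 262], [688, -74, 235]]
194 [[710, -91, 264], [709, -86, 262], [707, -81, 257], [690, -74, 233]]
195 [[710, -92, 260], [708, -86, 256], [708, -81, 255], [692, -75, 231]]
196 [[708, -92, 252], [706, -86, 248], [710, -81, 253], [692, -75, 226]]
197 [[710, -92, 250], [708, -86, 247], [711, -81, 250], [694, -75, 224]]
198 [[712, -92, 249], [711, -87, 246], [712, -82, 246], [695, -75, 222]]
199 [[714, -92, 246], [714, -87, 246], [713, -82, 244], [695, -75, 217]]
200 [[715, -92, 243], [717, -87, 246], [717, -82, 245], [696, -75, 214]]
201 [[693, -92, 207], [719, -88, 244], [720, -82, 244], [696, -76, 209]]

[... 727 characters left out ...]

212 [[735, -95, 218], [733, -90, 213], [731, -84, 209], [722, -79, 194]]
213 [[732, -95, 208], [724, -90, 194], [724, -84, 193], [724, -79, 192]]
214 [[730, -95, 199], [725, -90, 191], [724, -84, 187], [605, -71, -1]]
215 [[727, -96, 190], [707, -89, 158], [706, -83, 154], [610, -71, 1]]
216 [[709, -95, 155], [706, -89, 150], [706, -84, 149], [613, -72, 0]]
217 [[707, -95, 148], [616, -85, 1], [616, -79, -1], [617, -72, 0]]
218 [[619, -92, 1], [619, -86, 0], [620, -79, 0], [620, -72, -2]]
219 [[623, -92, 1], [648, -87, 40], [649, -81, 41], [651, -75, 43]]
220 [[653, -94, 43], [655, -88, 45], [653, -81, 40], [653, -75, 40]]
221 [[656, -94, 42], [656, -88, 41], [658, -82, 44], [657, -75, 40]]
```

View pics/s3.png

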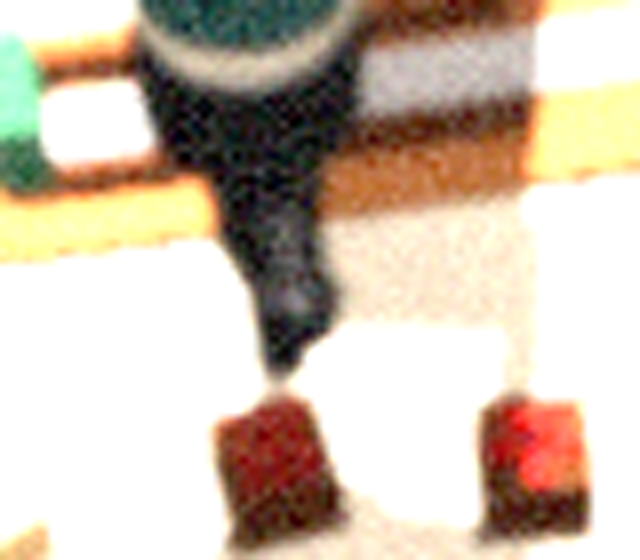

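Emit:
arm_command:
  rows:
    - {"delta_rot": [0,0,0],"xyz": [-0.001,0,0.02],"gripper": 0.072}
    - {"delta_rot": [0,0,0],"xyz": [0,0,0.03],"gripper": 0.072}
    - {"delta_rot": [0,0,0],"xyz": [0,0,0.03],"gripper": 0.072}
    - {"delta_rot": [0,0,0],"xyz": [0,0,0.02],"gripper": 0.072}
    - {"delta_rot": [0,0,0],"xyz": [0,0,0],"gripper": 0.072}
    - {"delta_rot": [0,0,0],"xyz": [0,0,0],"gripper": 0.072}

```text
time: 6.45
tool_pos: [0.671, -0.0926, -0.0007]
tcp_rot: [-3.13, -0.265, 0.003]
wrist_force: [0.1, -0.1, -0.1]
width: 0.844
```

```bash
python3 -c "
from h import *
go([.672,-.093,-.026],9.7)
c=grab('scene',6); show(c,'pics/s4.png',205,285,190,250,8,4); W=world(c)
for v in range(225,246):
    print(v,[(W[v,u]*1000).round().astype(int).tolist() for u in (236,238,240,242,244)])
"
```

```text
t6.5 tcp [ 0.671  -0.0926 -0.0007] yaw9.7 q [-0.17  0.44  1.75 -0.    0.95 -0.34] F [ 0.1 -0.1 -0.1] w0.844
turn [-0.0007  0.0018 -0.0002] shift now-axes [0.001  0.0006 0.0253] shift target-axes [0.0009 0.0006 0.0253]
225 [[713, -103, 114], [728, -97, 139], [736, -92, 152], [737, -87, 151], [737, -81, 150]]
226 [[673, -102, 41], [714, -97, 109], [739, -92, 151], [738, -87, 148], [739, -81, 148]]
227 [[675, -102, 40], [715, -97, 105], [741, -93, 149], [741, -87, 147], [739, -81, 143]]
228 [[683, -103, 46], [718, -98, 104], [741, -93, 143], [741, -87, 142], [740, -82, 139]]
229 [[685, -103, 44], [719, -98, 101], [741, -93, 138], [740, -87, 134], [736, -81, 127]]
230 [[689, -103, 45], [721, -98, 98], [742, -93, 133], [739, -87, 128], [739, -82, 127]]
231 [[692, -104, 43], [723, -98, 96], [741, -93, 126], [740, -88, 124], [739, -82, 120]]
232 [[695, -104, 42], [719, -99, 83], [741, -94, 121], [740, -88, 118], [733, -82, 104]]
233 [[696, -104, 38], [716, -99, 73], [742, -94, 116], [735, -88, 104], [736, -82, 103]]
234 [[696, -104, 32], [715, -99, 64], [741, -94, 109], [738, -88, 103], [73
[... 238 characters left out ...]
], [693, -86, 4], [693, -80, 2]]
238 [[696, -105, 6], [694, -99, 2], [694, -93, 0], [695, -86, 0], [696, -80, 0]]
239 [[697, -106, 2], [696, -99, -1], [697, -93, 0], [698, -87, 0], [699, -80, 0]]
240 [[699, -106, -1], [699, -100, -1], [701, -93, 1], [702, -87, 0], [703, -81, 1]]
241 [[703, -106, -1], [704, -100, 0], [704, -94, 0], [705, -87, -1], [707, -81, 2]]
242 [[706, -107, -1], [707, -100, -1], [708, -94, -1], [709, -88, 0], [709, -81, -1]]
243 [[710, -107, 0], [711, -101, 0], [711, -94, -2], [712, -88, 0], [713, -82, 0]]
244 [[713, -107, -2], [714, -101, -1], [715, -95, 1], [716, -88, 0], [717, -82, 0]]
245 [[717, -108, -1], [718, -101, 0], [719, -95, 1], [719, -89, 0], [720, -83, -1]]
```

View pics/s4.png

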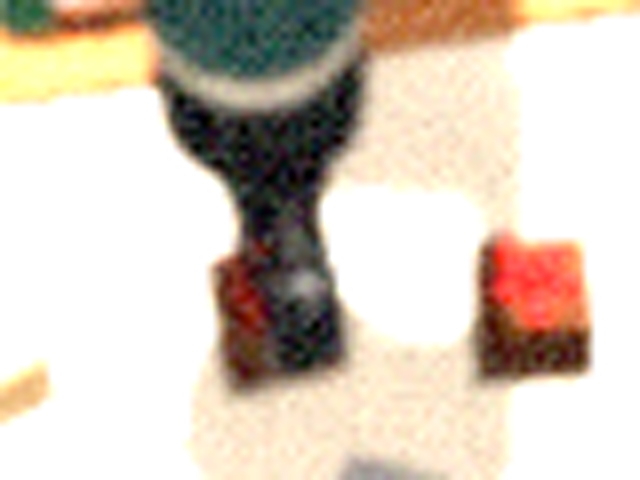

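Emit:
arm_command:
  rows:
    - {"delta_rot": [0,0,0],"xyz": [0.001,0,0.012],"gripper": 0.072}
    - {"delta_rot": [0,0,0],"xyz": [0,0,0.012],"gripper": 0.072}
    - {"delta_rot": [0,0,0],"xyz": [0,0,0.009],"gripper": 0.072}
    - {"delta_rot": [0,0,0],"xyz": [0,0,0],"gripper": 0.072}
    - {"delta_rot": [0,0,0],"xyz": [0,0,0],"gripper": 0.072}

```text
time: 7.25
tool_pos: [0.6718, -0.0924, -0.0341]
tcp_rot: [-3.13, -0.265, 0.003]
wrist_force: [-0.4, 0.1, -0.8]
width: 0.843
```

Emit:
arm_command:
  rows:
    - {"delta_rot": [0,0,0],"xyz": [0,0,0],"gripper": 0.03}
    - {"delta_rot": [0,0,0],"xyz": [0,0,0],"gripper": 0.03}
    - {"delta_rot": [0,0,0],"xyz": [0,0,0],"gripper": 0.03}
    - {"delta_rot": [0,0,0],"xyz": [0,0,0],"gripper": 0.03}
    - {"delta_rot": [0,0,0],"xyz": [0,0,0],"gripper": 0.03}
  force: 40

```text
time: 7.75
tool_pos: [0.6733, -0.0927, -0.0322]
tcp_rot: [3.13, 0.265, 0.002]
wrist_force: [-0.6, 0.7, 1.9]
width: 0.51
```

```bash
sed -i 's/O=np.array(\[0.478,-0.0345\])/O=np.array([0.4795,-0.0345])/' h.py; python3 -c "
from h import *
p=bed(0,-.140+.024+.002); print(p)
go([p[0],p[1],.08],4.0)
"
```

```text
[ 0.48741254 -0.14822507]
t7.8 tcp [ 0.6733 -0.0927 -0.0322] yaw9.7 q [-0.17  0.48  1.76 -0.    0.9  -0.34] F [-0.6  0.7  1.9] w0.510
turn [ 0.0004 -0.0013  0.0992] shift now-axes [-0.1924  0.0235 -0.1124] shift target-axes [-0.1893  0.0424 -0.1122]
```

Emit:
arm_command:
  rows:
    - {"delta_rot": [0,0,0],"xyz": [0,0,-0.03],"gripper": 0.03}
    - {"delta_rot": [0,0,0.05],"xyz": [0,0,-0.042],"gripper": 0.03}
    - {"delta_rot": [0,0,0.049],"xyz": [0,0,-0.04],"gripper": 0.03}
    - {"delta_rot": [0,0,0],"xyz": [-0.038,0.0085,0],"gripper": 0.03}
    - {"delta_rot": [0,0,0],"xyz": [-0.038,0.0085,0],"gripper": 0.03}
    - {"delta_rot": [0,0,0],"xyz": [-0.038,0.0085,0],"gripper": 0.03}
    - {"delta_rot": [0,0,0],"xyz": [-0.038,0.0085,0],"gripper": 0.03}
    - {"delta_rot": [0,0,0],"xyz": [-0.037,0.0084,0],"gripper": 0.03}
    - {"delta_rot": [0,0,0],"xyz": [0,0,0],"gripper": 0.03}
    - {"delta_rot": [0,0,0],"xyz": [0,0,0],"gripper": 0.03}

```text
time: 8.75
tool_pos: [0.4863, -0.1482, 0.079]
tcp_rot: [-3.14, -0.108, -0.0]
wrist_force: [-0.5, -0.0, -0.8]
width: 0.509
```

```bash
python3 -c "
from h import *
p=bed(0,-.140+.024+.002)
go([p[0],p[1],-.013],4.0)
c=grab('scene',3); show(c,'pics/s5.png',180,260,140,210,8,3)
"
```

```text
t8.8 tcp [ 0.4863 -0.1482  0.079 ] yaw3.9 q [-0.34  0.05  2.07  0.    1.02 -0.41] F [-0.5 -0.  -0.8] w0.509
turn [-0.0001 -0.0003 -0.0011] shift now-axes [0.001  0.0001 0.092 ] shift target-axes [0.0011 0.0001 0.092 ]
```

View pics/s5.png

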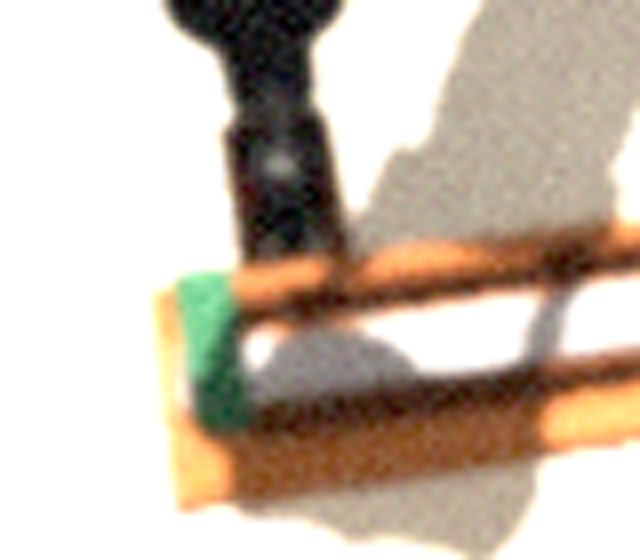

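Emit:
arm_command:
  rows:
    - {"delta_rot": [0,0,0],"xyz": [0.001,-0.005,0.025],"gripper": 0.03}
    - {"delta_rot": [0,0,0],"xyz": [0,0,0.025],"gripper": 0.03}
    - {"delta_rot": [0,0,0],"xyz": [0,0,0.02],"gripper": 0.03}
    - {"delta_rot": [0,0,0],"xyz": [0,0,0.01],"gripper": 0.03}
    - {"delta_rot": [0,0,0],"xyz": [0,0,0.005],"gripper": 0.03}
    - {"delta_rot": [0,0,0],"xyz": [0,0,0],"gripper": 0.03}
    - {"delta_rot": [0,0,0],"xyz": [0,0,0],"gripper": 0.03}

```text
time: 9.6
tool_pos: [0.4889, -0.1433, -0.005]
tcp_rot: [3.139, 0.11, 0.002]
wrist_force: [-0.0, -1.3, -0.5]
width: 0.51
```

```bash
python3 -c "
from h import *
p=bed(0,-.140+.024+.002)
go([p[0],p[1],-.013],4.0)
c=grab('scene',3); show(c,'pics/s6.png',180,260,140,210,8,3)
c=grab('top',3); show(c,'pics/t6.png',240,340,190,250,7,3)
"
```

```text
t9.6 tcp [ 0.4889 -0.1433 -0.005 ] yaw4.0 q [-0.33  0.17  2.13  0.    0.85 -0.4 ] F [-0.  -1.3 -0.5] w0.510
turn [ 0.0006 -0.0015  0.0004] shift now-axes [-0.0018  0.0048  0.008 ] shift target-axes [-0.0018  0.0048  0.008 ]
```

View pics/s6.png

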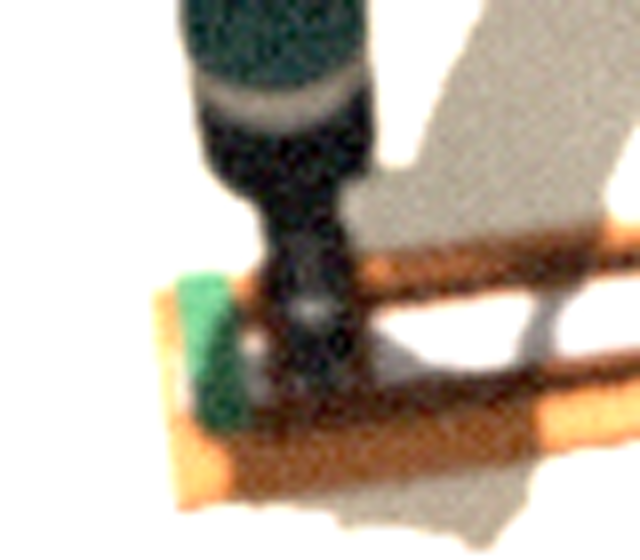

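View pics/t6.png

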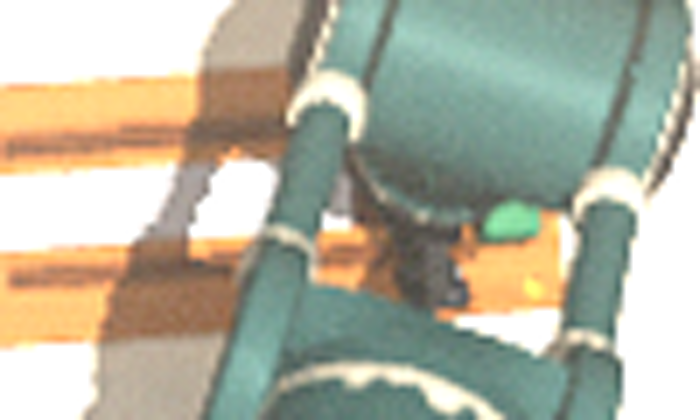

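Emit:
arm_command:
  rows:
    - {"delta_rot": [0,0,0],"xyz": [-0.001,0,0.004],"gripper": 0.03}
    - {"delta_rot": [0,0,0],"xyz": [0,0,0.004],"gripper": 0.03}
    - {"delta_rot": [0,0,0],"xyz": [0,0,0],"gripper": 0.03}
    - {"delta_rot": [0,0,0],"xyz": [0,0,0],"gripper": 0.03}

```text
time: 10.3
tool_pos: [0.4869, -0.1432, -0.0123]
tcp_rot: [3.14, 0.11, -0.0]
wrist_force: [-5.0, 1.4, 14.4]
width: 0.509
```

Emit:
arm_command:
  rows:
    - {"delta_rot": [0,0,0],"xyz": [0,0,-0.0015],"gripper": 0.03}
    - {"delta_rot": [0,0,0],"xyz": [0,0.002,0],"gripper": 0.03}
    - {"delta_rot": [0,0,0],"xyz": [0,0.001,0],"gripper": 0.03}
    - {"delta_rot": [0,0,0],"xyz": [0,0.001,0],"gripper": 0.03}
    - {"delta_rot": [0,0,0],"xyz": [0,0,0],"gripper": 0.03}

```text
time: 10.8
tool_pos: [0.4872, -0.1465, -0.0122]
tcp_rot: [-3.138, -0.109, -0.0]
wrist_force: [-1.3, 4.2, 6.4]
width: 0.513
```

Emit:
arm_command:
  rows:
    - {"delta_rot": [0,0,0],"xyz": [0,0.001,0],"gripper": 0.03}
    - {"delta_rot": [0,0,0],"xyz": [0,0.001,0],"gripper": 0.03}
    - {"delta_rot": [0,0,0],"xyz": [0,0,0],"gripper": 0.03}

```text
time: 11.1
tool_pos: [0.4875, -0.1485, -0.0121]
tcp_rot: [-3.138, -0.109, -0.001]
wrist_force: [-0.2, 3.7, 5.7]
width: 0.504
```

Emit:
arm_command:
  rows:
    - {"delta_rot": [0,0,0],"xyz": [0,0.001,0],"gripper": 0.03}
    - {"delta_rot": [0,0,0],"xyz": [0,0.001,0],"gripper": 0.03}
    - {"delta_rot": [0,0,0],"xyz": [0,0,0],"gripper": 0.03}

```text
time: 11.4
tool_pos: [0.4876, -0.1499, -0.0122]
tcp_rot: [-3.138, -0.108, -0.0]
wrist_force: [0.1, 6.7, 6.9]
width: 0.514
```

Emit:
arm_command:
  rows:
    - {"delta_rot": [0,0,0],"xyz": [0,0,0],"gripper": 0.068}
    - {"delta_rot": [0,0,0],"xyz": [0,0,0],"gripper": 0.068}
    - {"delta_rot": [0,0,0],"xyz": [0,0,0],"gripper": 0.068}
    - {"delta_rot": [0,0,0],"xyz": [0,0,-0.03],"gripper": 0.068}
    - {"delta_rot": [0,0,0],"xyz": [0,0,-0.04],"gripper": 0.068}
    - {"delta_rot": [0,0,0],"xyz": [0,0,-0.02],"gripper": 0.068}

```text
time: 12.0
tool_pos: [0.4889, -0.152, 0.0804]
tcp_rot: [3.138, 0.11, 0.005]
wrist_force: [0.9, -0.5, -0.4]
width: 0.799
```

```bash
python3 -c "
from h import *
go([.682,.009,.06],-4)
bl=tops(grab('scene',3)); bt=tops(grab('top',2))
for k in NAMES:
    b=near(bl,NAMES[k]); t=near(bt,NAMES[k]); print(k,b and (b['cen'].round(4),round(b['a'],1),np.round(b['s'],0)),t and (t['cen'].round(4),round(t['a'],1),np.round(t['s'],0)))
b=near(bl,(.488,-.15)); print(b)
c=grab('scene',2); show(c,'pics/s7.png',180,330,140,240,5,2)
"
```

```text
t12.0 tcp [ 0.4889 -0.152   0.0804] yaw4.0 q [-0.35  0.05  2.07 -0.    1.02 -0.42] F [ 0.9 -0.5 -0.4] w0.799
turn [ 0.0015 -0.0034  0.1397] shift now-axes [ 0.2038 -0.1471  0.0208] shift target-axes [ 0.1814 -0.174   0.0204]
flower (array([0.6838, 0.0078]), 83.2, array([48., 46.])) (array([0.6795, 0.0103]), 85.3, array([48., 44.]))
sun (array([0.6701, 0.1026]), 64.4, array([48., 46.])) (array([0.6661, 0.1057]), 64.6, array([48., 44.]))
wave None None
leaf (array([0.5072, 0.3691]), 64.2, array([48., 48.])) (array([0.5025, 0.3726]), 63.9, array([49., 44.]))
f0 (array([ 0.6799, -0.2118]), 29.0, array([45., 48.])) (array([ 0.6767, -0.2089]), 27.8, array([44., 49.]))
f1 (array([0.6707, 0.1991]), 83.2, array([48., 45.])) (array([0.6671, 0.2021]), 80.1, array([47., 44.]))
f2 (array([ 0.4936, -0.372 ]), 83.2, array([49., 45.])) (array([ 0.4897, -0.3692]), 89.9, array([48., 44.]))
{'cen': array([ 0.49164643, -0.16725095]), 'z': np.float64(0.058091201769737436), 'a': 3.5035746097564697, 's': (np.float64(52.172698505743135), np.float64(75.99535878874016)), 'wh': (59.62248611450195, 73.35800170898438), 'rgb': array([39., 37., 27.])}
```

View pics/s7.png

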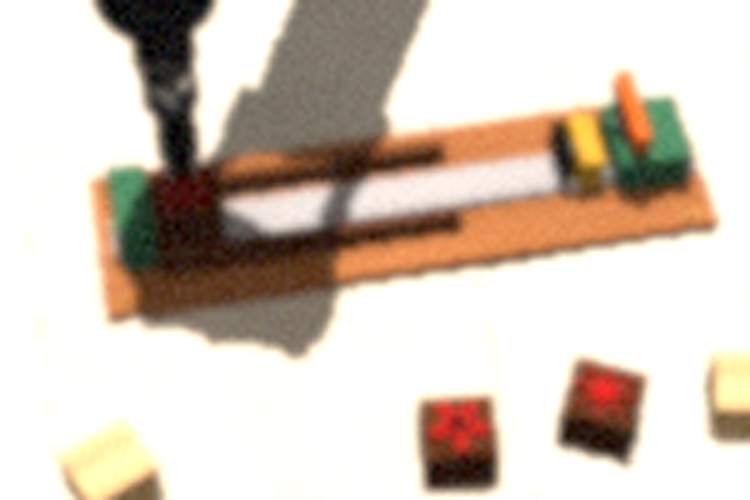

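Emit:
arm_command:
  rows:
    - {"delta_rot": [0,0,0.0785],"xyz": [0,0,0],"gripper": 0.07}
    - {"delta_rot": [0,0,0.0785],"xyz": [0,0,0],"gripper": 0.07}
    - {"delta_rot": [0,0,0],"xyz": [0.03,-0.0296,0],"gripper": 0.07}
    - {"delta_rot": [0,0,0],"xyz": [0.03,-0.0296,0],"gripper": 0.07}
    - {"delta_rot": [0,0,0],"xyz": [0.03,-0.0296,0],"gripper": 0.07}
    - {"delta_rot": [0,0,0],"xyz": [0.03,-0.0296,0],"gripper": 0.07}
    - {"delta_rot": [0,0,0],"xyz": [0.03,-0.0296,0.02],"gripper": 0.07}
    - {"delta_rot": [0,0,0],"xyz": [0.03,-0.0296,0.025],"gripper": 0.07}
    - {"delta_rot": [0,0,0],"xyz": [0,0,0.025],"gripper": 0.07}
    - {"delta_rot": [0,0,0],"xyz": [0,0,0],"gripper": 0.07}
    - {"delta_rot": [0,0,0],"xyz": [0,0,0],"gripper": 0.07}

```text
time: 13.45
tool_pos: [0.6797, 0.0101, 0.0053]
tcp_rot: [3.138, -0.136, -0.008]
wrist_force: [0.0, 0.1, -0.3]
width: 0.821
```

```bash
python3 -c "
from h import *
go([.6838,.009,-.034],-5)
"
```

```text
t13.4 tcp [0.6797 0.0101 0.0053] yaw-5.0 q [-0.02  0.44  1.74 -0.    0.97  0.07] F [ 0.   0.1 -0.3] w0.821
turn [0.0005 0.005  0.0004] shift now-axes [0.0043 0.0007 0.0393] shift target-axes [0.0042 0.0007 0.0393]
```

Emit:
arm_command:
  rows:
    - {"delta_rot": [0,0,0],"xyz": [0.004,0.001,0.01],"gripper": 0.07}
    - {"delta_rot": [0,0,0],"xyz": [0,0,0.015],"gripper": 0.07}
    - {"delta_rot": [0,0,0],"xyz": [0,0,0.013],"gripper": 0.07}
    - {"delta_rot": [0,0,0],"xyz": [0,0,0],"gripper": 0.07}
    - {"delta_rot": [0,0,0],"xyz": [0,0,0],"gripper": 0.07}
    - {"delta_rot": [0,0,0],"xyz": [0,0,0],"gripper": 0.03}
    - {"delta_rot": [0,0,0],"xyz": [0,0,0],"gripper": 0.03}
    - {"delta_rot": [0,0,0],"xyz": [0,0,0],"gripper": 0.03}
    - {"delta_rot": [0,0,0],"xyz": [0,0,0],"gripper": 0.03}
    - {"delta_rot": [0,0,0],"xyz": [0,0,0],"gripper": 0.03}
  force: 40

```text
time: 14.45
tool_pos: [0.6868, 0.0089, -0.0295]
tcp_rot: [-3.139, 0.137, -0.002]
wrist_force: [0.5, 0.2, 3.8]
width: 0.508
```

```bash
python3 -c "
from h import *
p=np.array([.4876,-.1499])+.052*np.array([-np.sin(A),np.cos(A)]); print(p)
go([p[0],p[1],.08],4.0)
"
```

```text
[ 0.48399077 -0.09802541]
t14.4 tcp [ 0.6868  0.0089 -0.0295] yaw-5.0 q [-0.02  0.49  1.74  0.    0.91  0.06] F [0.5 0.2 3.8] w0.508
turn [ 0.     -0.0016 -0.1568] shift now-axes [-0.1926  0.1241 -0.1098] shift target-axes [-0.2097  0.0925 -0.1095]
```

Emit:
arm_command:
  rows:
    - {"delta_rot": [0,0,0],"xyz": [0,0,-0.03],"gripper": 0.03}
    - {"delta_rot": [0,0,-0.0784],"xyz": [0,0,-0.04],"gripper": 0.03}
    - {"delta_rot": [0,0,-0.0784],"xyz": [0,0,-0.04],"gripper": 0.03}
    - {"delta_rot": [0,0,0],"xyz": [-0.035,0.0154,0],"gripper": 0.03}
    - {"delta_rot": [0,0,0],"xyz": [-0.035,0.0154,0],"gripper": 0.03}
    - {"delta_rot": [0,0,0],"xyz": [-0.035,0.0154,0],"gripper": 0.03}
    - {"delta_rot": [0,0,0],"xyz": [-0.035,0.0154,0],"gripper": 0.03}
    - {"delta_rot": [0,0,0],"xyz": [-0.035,0.0154,0],"gripper": 0.03}
    - {"delta_rot": [0,0,0],"xyz": [-0.035,0.0154,0],"gripper": 0.03}
    - {"delta_rot": [0,0,0],"xyz": [0,0,0.03],"gripper": 0.03}
    - {"delta_rot": [0,0,0],"xyz": [0,0,0],"gripper": 0.03}
    - {"delta_rot": [0,0,0],"xyz": [0,0,0],"gripper": 0.03}

```text
time: 15.65
tool_pos: [0.4822, -0.0977, 0.0492]
tcp_rot: [-3.139, -0.109, 0.003]
wrist_force: [1.4, -0.0, -0.4]
width: 0.509
```

```bash
python3 -c "
from h import *
p=np.array([.4876,-.1499])+.052*np.array([-np.sin(A),np.cos(A)]); print(p)
go([p[0],p[1],-.0115],4.0)
"
```

```text
[ 0.48399077 -0.09802541]
t15.7 tcp [ 0.4822 -0.0977  0.0492] yaw4.0 q [-0.25  0.06  2.13  0.    0.96 -0.32] F [ 1.4 -0.  -0.4] w0.509
turn [-0.0007  0.0017 -0.0002] shift now-axes [0.0019 0.0005 0.0607] shift target-axes [0.0018 0.0004 0.0607]
```

Emit:
arm_command:
  rows:
    - {"delta_rot": [0,0,0],"xyz": [0.001,0,0.02],"gripper": 0.03}
    - {"delta_rot": [0,0,0],"xyz": [0,0,0.02],"gripper": 0.03}
    - {"delta_rot": [0,0,0],"xyz": [0,0,0.015],"gripper": 0.03}
    - {"delta_rot": [0,0,0],"xyz": [0,0,0.003],"gripper": 0.03}
    - {"delta_rot": [0,0,0],"xyz": [0,0,0],"gripper": 0.03}
    - {"delta_rot": [0,0,0],"xyz": [0,0,0],"gripper": 0.03}

```text
time: 16.25
tool_pos: [0.4854, -0.098, -0.0072]
tcp_rot: [3.139, 0.11, 0.003]
wrist_force: [1.0, 0.0, -1.4]
width: 0.513
```

Emit:
arm_command:
  rows:
    - {"delta_rot": [0,0,0],"xyz": [-0.001,0,0.003],"gripper": 0.03}
    - {"delta_rot": [0,0,0],"xyz": [0,0.001,0.001],"gripper": 0.03}
    - {"delta_rot": [0,0,0],"xyz": [0,0.001,0],"gripper": 0.03}
    - {"delta_rot": [0,0,0],"xyz": [0,0.001,0],"gripper": 0.03}
    - {"delta_rot": [0,0,0],"xyz": [0,0,0],"gripper": 0.03}

```text
time: 16.75
tool_pos: [0.4839, -0.101, -0.0115]
tcp_rot: [-3.14, -0.109, -0.002]
wrist_force: [0.4, 2.8, 5.5]
width: 0.511
```

Emit:
arm_command:
  rows:
    - {"delta_rot": [0,0,0],"xyz": [0,0,0],"gripper": 0.068}
    - {"delta_rot": [0,0,0],"xyz": [0,0,0],"gripper": 0.068}
    - {"delta_rot": [0,0,0],"xyz": [0,0,0],"gripper": 0.068}
    - {"delta_rot": [0,0,0],"xyz": [0,0,-0.03],"gripper": 0.068}
    - {"delta_rot": [0,0,0],"xyz": [0,0,-0.04],"gripper": 0.068}
    - {"delta_rot": [0,0,0],"xyz": [0,0,-0.02],"gripper": 0.068}

```text
time: 17.35
tool_pos: [0.4846, -0.1015, 0.0803]
tcp_rot: [3.138, 0.11, 0.005]
wrist_force: [0.4, -0.1, 1.4]
width: 0.795
```

```bash
cat > look.py <<'E'
from h import *
bl=tops(grab('scene',3)); bt=tops(grab('top',2))
for k in NAMES:
    b=near(bl,NAMES[k]); t=near(bt,NAMES[k]); print(k,b and (b['cen'].round(4),round(b['a'],1),np.round(b['s'],0)),t and (t['cen'].round(4),round(t['a'],1),np.round(t['s'],0)))
E
python3 look.py; python3 -c "
from h import *
go([.671,.104,.08],-25.8)
c=grab('scene',2); show(c,'pics/s8.png',180,330,140,240,5,2)
"
```

```text
flower None None
sun (array([0.6702, 0.1026]), 64.4, array([48., 46.])) (array([0.6665, 0.1057]), 64.6, array([47., 44.]))
wave None None
leaf (array([0.5068, 0.3689]), 64.4, array([48., 47.])) (array([0.5025, 0.3728]), 63.9, array([49., 44.]))
f0 (array([ 0.68  , -0.2119]), 28.2, array([45., 48.])) (array([ 0.6767, -0.2086]), 26.8, array([44., 49.]))
f1 (array([0.671 , 0.1986]), 83.2, array([48., 45.])) (array([0.667 , 0.2021]), 80.2, array([49., 44.]))
f2 (array([ 0.4938, -0.3718]), 83.2, array([49., 45.])) (array([ 0.4896, -0.3692]), 85.5, array([48., 44.]))
t17.6 tcp [ 0.4821 -0.1008  0.0766] yaw4.0 q [-0.26  0.03  2.1  -0.    1.01 -0.33] F [-0.1  0.3 -1.6] w0.798
turn [-0.      0.0017  0.52  ] shift now-axes [ 0.2027 -0.1911 -0.0037] shift target-axes [ 0.0809 -0.2666 -0.0034]
```

View pics/s8.png

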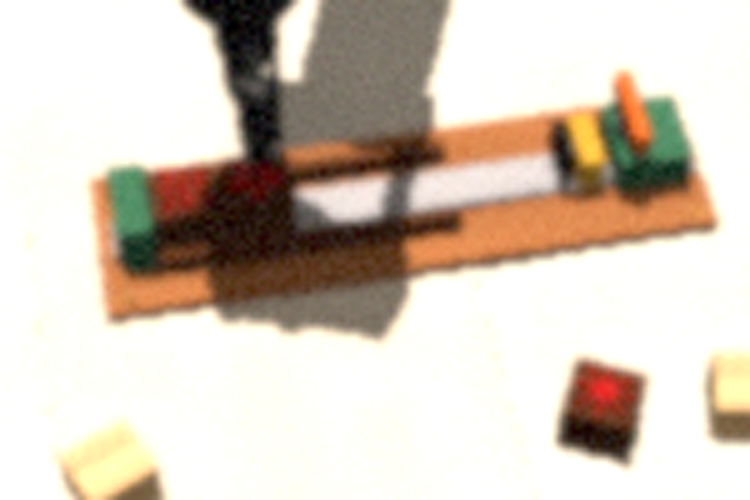

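Emit:
arm_command:
  rows:
    - {"delta_rot": [0,0,0.13],"xyz": [0,0,0],"gripper": 0.07}
    - {"delta_rot": [0,0,0.13],"xyz": [0,0,0],"gripper": 0.07}
    - {"delta_rot": [0,0,0.13],"xyz": [0,0,0],"gripper": 0.07}
    - {"delta_rot": [0,0,0.13],"xyz": [0,0,0],"gripper": 0.07}
    - {"delta_rot": [0,0,0],"xyz": [0.0135,-0.0445,0],"gripper": 0.07}
    - {"delta_rot": [0,0,0],"xyz": [0.0135,-0.0445,0],"gripper": 0.07}
    - {"delta_rot": [0,0,0],"xyz": [0.0135,-0.0445,0],"gripper": 0.07}
    - {"delta_rot": [0,0,0],"xyz": [0.0135,-0.0445,0],"gripper": 0.07}
    - {"delta_rot": [0,0,0],"xyz": [0.0135,-0.0445,0],"gripper": 0.07}
    - {"delta_rot": [0,0,0],"xyz": [0.0135,-0.0445,0],"gripper": 0.07}
    - {"delta_rot": [0,0,0],"xyz": [0,0,0.035],"gripper": 0.07}
    - {"delta_rot": [0,0,0],"xyz": [0,0,0.035],"gripper": 0.07}

```text
time: 18.9
tool_pos: [0.6738, 0.1059, 0.0064]
tcp_rot: [-3.063, 0.698, -0.002]
wrist_force: [-0.8, -0.8, -0.8]
width: 0.822
```

Emit:
arm_command:
  rows:
    - {"delta_rot": [0,0,0],"xyz": [0,0,0],"gripper": 0.07}
    - {"delta_rot": [0,0,0],"xyz": [0,0,0],"gripper": 0.07}
    - {"delta_rot": [0,0,0],"xyz": [0,0,0],"gripper": 0.07}

```text
time: 19.2
tool_pos: [0.6732, 0.104, 0.0089]
tcp_rot: [-3.062, 0.702, -0.003]
wrist_force: [0.6, 0.6, 0.7]
width: 0.818
```

```bash
python3 -c "
from h import *
go([.671,.104,-.033],-25.7)
"
```

```text
t19.2 tcp [0.6732 0.104  0.0089] yaw-25.8 q [ 0.12  0.43  1.74 -0.    0.97  0.57] F [0.6 0.6 0.7] w0.818
turn [-0.001  -0.0015 -0.0021] shift now-axes [-0.0021  0.001   0.0419] shift target-axes [-0.002   0.001   0.0419]
```

Emit:
arm_command:
  rows:
    - {"delta_rot": [0,0,0],"xyz": [-0.002,0.001,0.015],"gripper": 0.07}
    - {"delta_rot": [0,0,0],"xyz": [0,0,0.015],"gripper": 0.07}
    - {"delta_rot": [0,0,0],"xyz": [0,0,0.011],"gripper": 0.07}
    - {"delta_rot": [0,0,0],"xyz": [0,0,0],"gripper": 0.07}
    - {"delta_rot": [0,0,0],"xyz": [0,0,0],"gripper": 0.07}
    - {"delta_rot": [0,0,0],"xyz": [0,0,0],"gripper": 0.03}
    - {"delta_rot": [0,0,0],"xyz": [0,0,0],"gripper": 0.03}
    - {"delta_rot": [0,0,0],"xyz": [0,0,0],"gripper": 0.03}
    - {"delta_rot": [0,0,0],"xyz": [0,0,0],"gripper": 0.03}
    - {"delta_rot": [0,0,0],"xyz": [0,0,0],"gripper": 0.03}
    - {"delta_rot": [0,0,0],"xyz": [0,0,0],"gripper": 0.03}
  force: 40

```text
time: 20.3
tool_pos: [0.6708, 0.1043, -0.0326]
tcp_rot: [-3.062, 0.701, -0.002]
wrist_force: [0.8, 0.2, 4.1]
width: 0.511
```

```bash
python3 -c "
from h import *
p=np.array([.4839,-.101])+.052*np.array([-np.sin(A),np.cos(A)]); print(p)
go([p[0],p[1],.07],4.0)
"
```

```text
[ 0.48029077 -0.04912541]
t20.3 tcp [ 0.6708  0.1043 -0.0326] yaw-25.8 q [0.12 0.48 1.76 0.   0.9  0.57] F [0.8 0.2 4.1] w0.511
turn [-5.0e-04 -1.5e-03 -5.2e-01] shift now-axes [-0.1046  0.2209 -0.1029] shift target-axes [-0.2007  0.1398 -0.1026]
```

Emit:
arm_command:
  rows:
    - {"delta_rot": [0,0,0],"xyz": [0,0,-0.03],"gripper": 0.03}
    - {"delta_rot": [0,0,-0.13],"xyz": [0,0,-0.035],"gripper": 0.03}
    - {"delta_rot": [0,0,-0.13],"xyz": [0,0,-0.035],"gripper": 0.03}
    - {"delta_rot": [0,0,-0.13],"xyz": [0,0,0],"gripper": 0.03}
    - {"delta_rot": [0,0,-0.13],"xyz": [0,0,0],"gripper": 0.03}
    - {"delta_rot": [0,0,0],"xyz": [-0.0335,0.0233,0],"gripper": 0.03}
    - {"delta_rot": [0,0,0],"xyz": [-0.0335,0.0233,0],"gripper": 0.03}
    - {"delta_rot": [0,0,0],"xyz": [-0.0335,0.0233,0],"gripper": 0.03}
    - {"delta_rot": [0,0,0],"xyz": [-0.0335,0.0233,0],"gripper": 0.03}
    - {"delta_rot": [0,0,0],"xyz": [-0.0335,0.0233,0],"gripper": 0.03}
    - {"delta_rot": [0,0,0],"xyz": [-0.0335,0.0233,0],"gripper": 0.03}
    - {"delta_rot": [0,0,0],"xyz": [0,0,0.02],"gripper": 0.03}

```text
time: 21.5
tool_pos: [0.4768, -0.0516, 0.0477]
tcp_rot: [3.138, 0.106, 0.002]
wrist_force: [1.4, -1.2, -0.2]
width: 0.51
```

Emit:
arm_command:
  rows:
    - {"delta_rot": [0,0,0],"xyz": [0,0,0],"gripper": 0.03}
    - {"delta_rot": [0,0,0],"xyz": [0,0,0],"gripper": 0.03}
    - {"delta_rot": [0,0,0],"xyz": [0,0,0],"gripper": 0.03}

```text
time: 21.8
tool_pos: [0.4802, -0.049, 0.0472]
tcp_rot: [3.14, 0.111, 0.001]
wrist_force: [0.4, 0.3, -0.4]
width: 0.507
```

```bash
python3 -c "
from h import *
go([.4803,-.0491,-.0135],4.0)
"
```

```text
t21.8 tcp [ 0.4802 -0.049   0.0472] yaw4.0 q [-0.15  0.04  2.15  0.    0.95 -0.22] F [ 0.4  0.3 -0.4] w0.507
turn [ 0.0001 -0.0009  0.0007] shift now-axes [0.     0.0001 0.0607] shift target-axes [0.0001 0.0001 0.0607]
```

Emit:
arm_command:
  rows:
    - {"delta_rot": [0,0,0],"xyz": [0,0,0.02],"gripper": 0.03}
    - {"delta_rot": [0,0,0],"xyz": [0,0,0.02],"gripper": 0.03}
    - {"delta_rot": [0,0,0],"xyz": [0,0,0.015],"gripper": 0.03}
    - {"delta_rot": [0,0,0],"xyz": [0,0,0.004],"gripper": 0.03}
    - {"delta_rot": [0,0,0],"xyz": [0,0,0],"gripper": 0.03}
    - {"delta_rot": [0,0,0],"xyz": [0,0.001,0.001],"gripper": 0.03}
    - {"delta_rot": [0,0,0],"xyz": [0,0.001,0.001],"gripper": 0.03}
    - {"delta_rot": [0,0,0],"xyz": [0,0.001,0],"gripper": 0.03}
    - {"delta_rot": [0,0,0],"xyz": [0,0,0],"gripper": 0.03}
    - {"delta_rot": [0,0,0],"xyz": [0,0,0],"gripper": 0.03}

```text
time: 22.8
tool_pos: [0.4812, -0.0508, -0.0122]
tcp_rot: [-3.138, -0.108, -0.004]
wrist_force: [-2.2, 6.8, 10.8]
width: 0.511
```

Emit:
arm_command:
  rows:
    - {"delta_rot": [0,0,0],"xyz": [0,0,0],"gripper": 0.068}
    - {"delta_rot": [0,0,0],"xyz": [0,0,0],"gripper": 0.068}
    - {"delta_rot": [0,0,0],"xyz": [0,0,0],"gripper": 0.068}
    - {"delta_rot": [0,0,0],"xyz": [0,0,-0.03],"gripper": 0.068}
    - {"delta_rot": [0,0,0],"xyz": [0,0,-0.04],"gripper": 0.068}
    - {"delta_rot": [0,0,0],"xyz": [0,0,-0.02],"gripper": 0.068}
    - {"delta_rot": [0,0,0],"xyz": [0,0,0],"gripper": 0.068}

```text
time: 23.5
tool_pos: [0.4828, -0.053, 0.0793]
tcp_rot: [3.138, 0.109, 0.011]
wrist_force: [-0.2, -0.5, -0.4]
width: 0.799
```

```bash
python3 look.py; python3 -c "
from h import *
go([.671,.2005,.005],-8)
"
```

```text
flower None None
sun None None
wave None None
leaf (array([0.5067, 0.3695]), 64.2, array([48., 46.])) (array([0.5022, 0.3728]), 65.4, array([48., 44.]))
f0 (array([ 0.6798, -0.2115]), 27.4, array([45., 48.])) (array([ 0.6771, -0.2087]), 28.1, array([44., 48.]))
f1 (array([0.6711, 0.1989]), 83.2, array([48., 45.])) (array([0.6671, 0.2023]), 80.2, array([48., 44.]))
f2 (array([ 0.4937, -0.372 ]), 83.2, array([49., 45.])) (array([ 0.4897, -0.3691]), 89.9, array([47., 44.]))
t23.8 tcp [ 0.4778 -0.0521  0.0738] yaw4.0 q [-0.16  0.01  2.13 -0.    1.01 -0.23] F [ 0.5 -0.3 -0. ] w0.802
turn [-0.0004  0.0033  0.2093] shift now-axes [ 0.2105 -0.2385  0.0683] shift target-axes [ 0.1561 -0.277   0.0688]
```

Emit:
arm_command:
  rows:
    - {"delta_rot": [0,0,0.105],"xyz": [0,0,0],"gripper": 0.07}
    - {"delta_rot": [0,0,0.105],"xyz": [0,0,0],"gripper": 0.07}
    - {"delta_rot": [0,0,0],"xyz": [0.0223,-0.0396,0],"gripper": 0.07}
    - {"delta_rot": [0,0,0],"xyz": [0.0223,-0.0396,0],"gripper": 0.07}
    - {"delta_rot": [0,0,0],"xyz": [0.0223,-0.0396,0],"gripper": 0.07}
    - {"delta_rot": [0,0,0],"xyz": [0.0223,-0.0396,0],"gripper": 0.07}
    - {"delta_rot": [0,0,0],"xyz": [0.0223,-0.0396,0],"gripper": 0.07}
    - {"delta_rot": [0,0,0],"xyz": [0.0223,-0.0396,0],"gripper": 0.07}
    - {"delta_rot": [0,0,0],"xyz": [0.0223,-0.0396,0],"gripper": 0.07}
    - {"delta_rot": [0,0,0],"xyz": [0,0,0.035],"gripper": 0.07}
    - {"delta_rot": [0,0,0],"xyz": [0,0,0.034],"gripper": 0.07}
    - {"delta_rot": [0,0,0],"xyz": [0,0,0],"gripper": 0.07}

```text
time: 24.95
tool_pos: [0.6659, 0.1991, -0.002]
tcp_rot: [3.129, -0.218, -0.022]
wrist_force: [-0.8, -0.3, -0.9]
width: 0.816
```

Emit:
arm_command:
  rows:
    - {"delta_rot": [0,0,0],"xyz": [0,0,0],"gripper": 0.07}
    - {"delta_rot": [0,0,0],"xyz": [0,0,0],"gripper": 0.07}

```text
time: 25.15
tool_pos: [0.6737, 0.2003, 0.008]
tcp_rot: [-3.133, 0.221, -0.003]
wrist_force: [1.3, 0.1, -0.7]
width: 0.823
```

```bash
python3 -c "
from h import *
go([.671,.2005,-.035],-8)
"
```

```text
t25.1 tcp [0.6737 0.2003 0.008 ] yaw-8.1 q [0.25 0.47 1.69 0.   0.98 0.39] F [ 1.3  0.1 -0.7] w0.823
turn [-0.0007 -0.0017 -0.0011] shift now-axes [-0.0028  0.0002  0.043 ] shift target-axes [-0.0027  0.0002  0.043 ]
```

Emit:
arm_command:
  rows:
    - {"delta_rot": [0,0,0],"xyz": [-0.002,0,0.014],"gripper": 0.07}
    - {"delta_rot": [0,0,0],"xyz": [0,0,0.014],"gripper": 0.07}
    - {"delta_rot": [0,0,0],"xyz": [0,0,0.012],"gripper": 0.07}
    - {"delta_rot": [0,0,0],"xyz": [0,0,0],"gripper": 0.07}
    - {"delta_rot": [0,0,0],"xyz": [0,0,0],"gripper": 0.07}
    - {"delta_rot": [0,0,0],"xyz": [0,0,0],"gripper": 0.03}
    - {"delta_rot": [0,0,0],"xyz": [0,0,0],"gripper": 0.03}
    - {"delta_rot": [0,0,0],"xyz": [0,0,0],"gripper": 0.03}
    - {"delta_rot": [0,0,0],"xyz": [0,0,0],"gripper": 0.03}
    - {"delta_rot": [0,0,0],"xyz": [0,0,0],"gripper": 0.03}
    - {"delta_rot": [0,0,0],"xyz": [0,0,0],"gripper": 0.03}
  force: 40

```text
time: 26.25
tool_pos: [0.6715, 0.2009, -0.0325]
tcp_rot: [-3.133, 0.22, -0.002]
wrist_force: [0.9, -0.2, 3.5]
width: 0.507
```

```bash
python3 -c "
from h import *
p=np.array([.4808,-.0512])+.052*np.array([-np.sin(A),np.cos(A)]); print(p)
go([p[0],p[1],.07],4.0)
"
```

```text
[0.47719077 0.00067459]
t26.2 tcp [ 0.6715  0.2009 -0.0325] yaw-8.0 q [0.26 0.51 1.71 0.   0.92 0.4 ] F [ 0.9 -0.2  3.5] w0.507
turn [-0.0005 -0.0015 -0.21  ] shift now-axes [-0.1643  0.2253 -0.1029] shift target-axes [-0.2078  0.1862 -0.1025]
```

Emit:
arm_command:
  rows:
    - {"delta_rot": [0,0,0],"xyz": [0,0,-0.03],"gripper": 0.03}
    - {"delta_rot": [0,0,-0.105],"xyz": [0,0,-0.035],"gripper": 0.03}
    - {"delta_rot": [0,0,-0.105],"xyz": [0,0,-0.035],"gripper": 0.03}
    - {"delta_rot": [0,0,0],"xyz": [-0.0346,0.031,0],"gripper": 0.03}
    - {"delta_rot": [0,0,0],"xyz": [-0.0346,0.031,0],"gripper": 0.03}
    - {"delta_rot": [0,0,0],"xyz": [-0.0346,0.031,0],"gripper": 0.03}
    - {"delta_rot": [0,0,0],"xyz": [-0.0346,0.031,0],"gripper": 0.03}
    - {"delta_rot": [0,0,0],"xyz": [-0.0346,0.031,0],"gripper": 0.03}
    - {"delta_rot": [0,0,0],"xyz": [-0.0346,0.031,0],"gripper": 0.03}
    - {"delta_rot": [0,0,0],"xyz": [0,0,0.02],"gripper": 0.03}
    - {"delta_rot": [0,0,0],"xyz": [0,0,0],"gripper": 0.03}
    - {"delta_rot": [0,0,0],"xyz": [0,0,0],"gripper": 0.03}

```text
time: 27.45
tool_pos: [0.4762, 0.0007, 0.0464]
tcp_rot: [-3.139, -0.109, 0.002]
wrist_force: [-0.3, -0.1, 0.1]
width: 0.512
```

Emit:
arm_command:
  rows:
    - {"delta_rot": [0,0,0],"xyz": [0,0,0],"gripper": 0.03}
    - {"delta_rot": [0,0,0],"xyz": [0,0,0],"gripper": 0.03}

```text
time: 27.65
tool_pos: [0.4779, 0.0012, 0.0473]
tcp_rot: [3.14, 0.111, 0.002]
wrist_force: [0.2, 0.3, -1.1]
width: 0.508
```

```bash
python3 -c "
from h import *
go([.4772,.0007,-.0135],4.0)
"
```

```text
t27.6 tcp [0.4779 0.0012 0.0473] yaw4.1 q [-0.05  0.03  2.16  0.    0.95 -0.12] F [ 0.2  0.3 -1.1] w0.508
turn [ 0.0001 -0.0012  0.0012] shift now-axes [-0.0008  0.0004  0.0608] shift target-axes [-0.0007  0.0004  0.0608]
```

Emit:
arm_command:
  rows:
    - {"delta_rot": [0,0,0],"xyz": [0,0,0.02],"gripper": 0.03}
    - {"delta_rot": [0,0,0],"xyz": [0,0,0.02],"gripper": 0.03}
    - {"delta_rot": [0,0,0],"xyz": [0,0,0.015],"gripper": 0.03}
    - {"delta_rot": [0,0,0],"xyz": [0,0,0.004],"gripper": 0.03}
    - {"delta_rot": [0,0,0],"xyz": [0,0,0],"gripper": 0.03}
    - {"delta_rot": [0,0,0],"xyz": [0,0.001,0.001],"gripper": 0.03}
    - {"delta_rot": [0,0,0],"xyz": [0,0.001,0],"gripper": 0.03}
    - {"delta_rot": [0,0,0],"xyz": [0,0.001,0],"gripper": 0.03}
    - {"delta_rot": [0,0,0],"xyz": [0,0,0],"gripper": 0.03}
    - {"delta_rot": [0,0,0],"xyz": [0,0,0],"gripper": 0.03}

```text
time: 28.65
tool_pos: [0.4784, -0.0016, -0.0121]
tcp_rot: [-3.139, -0.109, -0.004]
wrist_force: [-0.5, 3.6, 5.9]
width: 0.509
```

Emit:
arm_command:
  rows:
    - {"delta_rot": [0,0,0],"xyz": [0,0,0],"gripper": 0.068}
    - {"delta_rot": [0,0,0],"xyz": [0,0,0],"gripper": 0.068}
    - {"delta_rot": [0,0,0],"xyz": [0,0,0],"gripper": 0.068}
    - {"delta_rot": [0,0,0],"xyz": [0,0,-0.03],"gripper": 0.068}
    - {"delta_rot": [0,0,0],"xyz": [0,0,-0.04],"gripper": 0.068}
    - {"delta_rot": [0,0,0],"xyz": [0,0,-0.02],"gripper": 0.068}
    - {"delta_rot": [0,0,0],"xyz": [0,0,0],"gripper": 0.068}

```text
time: 29.35
tool_pos: [0.4802, -0.0027, 0.0803]
tcp_rot: [3.139, 0.11, 0.012]
wrist_force: [0.3, -0.1, 0.6]
width: 0.793
```

```bash
python3 look.py; python3 -c "
from h import *
go([.507,.371,.08],-25.5)
c=grab('scene',2); show(c,'pics/s9.png',180,330,140,240,5,2)
"
```

```text
flower None None
sun None None
wave None None
leaf (array([0.5066, 0.3696]), 64.2, array([48., 46.])) (array([0.5027, 0.373 ]), 63.9, array([48., 43.]))
f0 (array([ 0.68  , -0.2117]), 28.2, array([45., 48.])) (array([ 0.6763, -0.2086]), 28.1, array([44., 49.]))
f1 None None
f2 (array([ 0.4938, -0.3719]), 83.2, array([49., 45.])) (array([ 0.4898, -0.369 ]), 85.5, array([48., 44.]))
t29.6 tcp [ 0.4752 -0.0023  0.0748] yaw4.0 q [-0.06 -0.    2.14 -0.    1.01 -0.13] F [-0.2  0.   0.2] w0.800
turn [5.000e-04 3.400e-03 5.149e-01] shift now-axes [ 0.0577 -0.3702 -0.0052] shift target-axes [-0.132  -0.3506 -0.0052]
```

View pics/s9.png

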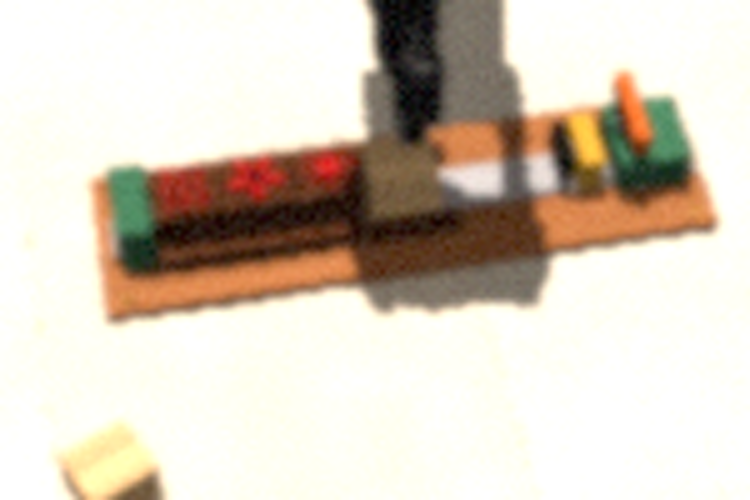

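Emit:
arm_command:
  rows:
    - {"delta_rot": [0,0,0.129],"xyz": [0,0,-0.01],"gripper": 0.07}
    - {"delta_rot": [0,0,0.129],"xyz": [0,0,0],"gripper": 0.07}
    - {"delta_rot": [0,0,0.129],"xyz": [0,0,0],"gripper": 0.07}
    - {"delta_rot": [0,0,0.128],"xyz": [0,0,0],"gripper": 0.07}
    - {"delta_rot": [0,0,0],"xyz": [-0.0165,-0.0438,0],"gripper": 0.07}
    - {"delta_rot": [0,0,0],"xyz": [-0.0165,-0.0438,0],"gripper": 0.07}
    - {"delta_rot": [0,0,0],"xyz": [-0.0165,-0.0438,0],"gripper": 0.07}
    - {"delta_rot": [0,0,0],"xyz": [-0.0165,-0.0438,0],"gripper": 0.07}
    - {"delta_rot": [0,0,0],"xyz": [-0.0165,-0.0438,0],"gripper": 0.07}
    - {"delta_rot": [0,0,0],"xyz": [-0.0165,-0.0438,0],"gripper": 0.07}
    - {"delta_rot": [0,0,0],"xyz": [-0.0165,-0.0438,0],"gripper": 0.07}
    - {"delta_rot": [0,0,0],"xyz": [-0.0165,-0.0438,0],"gripper": 0.07}

```text
time: 30.9
tool_pos: [0.5079, 0.3723, 0.0853]
tcp_rot: [3.063, -0.693, -0.002]
wrist_force: [1.4, -0.4, 0.1]
width: 0.818
```

Emit:
arm_command:
  rows:
    - {"delta_rot": [0,0,0],"xyz": [0,0,0.035],"gripper": 0.07}
    - {"delta_rot": [0,0,0],"xyz": [0,0,0.035],"gripper": 0.07}
    - {"delta_rot": [0,0,0],"xyz": [0,0,0],"gripper": 0.07}
    - {"delta_rot": [0,0,0],"xyz": [0,0,0],"gripper": 0.07}
    - {"delta_rot": [0,0,0],"xyz": [0,0,0],"gripper": 0.07}

```text
time: 31.4
tool_pos: [0.5098, 0.3711, 0.0181]
tcp_rot: [-3.062, 0.694, -0.002]
wrist_force: [-0.3, 0.3, -0.7]
width: 0.817
```

```bash
python3 -c "
from h import *
go([.507,.371,-.034],-25.5)
"
```

```text
t31.4 tcp [0.5098 0.3711 0.0181] yaw-25.5 q [0.59 0.34 1.85 0.   0.95 1.04] F [-0.3  0.3 -0.7] w0.817
turn [-0.0019 -0.0011 -0.0007] shift now-axes [-0.0025  0.0014  0.0521] shift target-axes [-0.0025  0.0013  0.0521]
```

Emit:
arm_command:
  rows:
    - {"delta_rot": [0,0,0],"xyz": [-0.002,0.001,0.02],"gripper": 0.07}
    - {"delta_rot": [0,0,0],"xyz": [0,0,0.018],"gripper": 0.07}
    - {"delta_rot": [0,0,0],"xyz": [0,0,0.012],"gripper": 0.07}
    - {"delta_rot": [0,0,0],"xyz": [0,0,0],"gripper": 0.07}
    - {"delta_rot": [0,0,0],"xyz": [0,0,0],"gripper": 0.07}
    - {"delta_rot": [0,0,0],"xyz": [0,0,0],"gripper": 0.03}
    - {"delta_rot": [0,0,0],"xyz": [0,0,0],"gripper": 0.03}
    - {"delta_rot": [0,0,0],"xyz": [0,0,0],"gripper": 0.03}
    - {"delta_rot": [0,0,0],"xyz": [0,0,0],"gripper": 0.03}
    - {"delta_rot": [0,0,0],"xyz": [0,0,0],"gripper": 0.03}
    - {"delta_rot": [0,0,0],"xyz": [0,0,0],"gripper": 0.03}
  force: 40

```text
time: 32.5
tool_pos: [0.5075, 0.3715, -0.0319]
tcp_rot: [-3.062, 0.693, -0.003]
wrist_force: [-0.9, -0.3, 7.0]
width: 0.51
```

```bash
python3 -c "
from h import *
p=np.array([.4778,-.0016])+.052*np.array([-np.sin(A),np.cos(A)]); print(p)
go([p[0],p[1],.09],4.0)
"
```

```text
[0.47419077 0.05027459]
t32.5 tcp [ 0.5075  0.3715 -0.0319] yaw-25.5 q [0.59 0.4  1.88 0.   0.86 1.04] F [-0.9 -0.3  7. ] w0.510
turn [-0.0018 -0.0018 -0.515 ] shift now-axes [ 0.1084  0.304  -0.1224] shift target-axes [-0.0557  0.3181 -0.1219]
```

Emit:
arm_command:
  rows:
    - {"delta_rot": [0,0,0],"xyz": [0,0,-0.03],"gripper": 0.03}
    - {"delta_rot": [0,0,-0.1288],"xyz": [0,0,-0.03],"gripper": 0.03}
    - {"delta_rot": [0,0,-0.1288],"xyz": [0,0,-0.03],"gripper": 0.03}
    - {"delta_rot": [0,0,-0.1288],"xyz": [0,0,-0.03],"gripper": 0.03}
    - {"delta_rot": [0,0,-0.1288],"xyz": [0,0,0],"gripper": 0.03}
    - {"delta_rot": [0,0,0],"xyz": [-0.008,0.0454,0],"gripper": 0.03}
    - {"delta_rot": [0,0,0],"xyz": [-0.008,0.0454,0],"gripper": 0.03}
    - {"delta_rot": [0,0,0],"xyz": [-0.008,0.0454,0],"gripper": 0.03}
    - {"delta_rot": [0,0,0],"xyz": [-0.008,0.0454,0],"gripper": 0.03}
    - {"delta_rot": [0,0,0],"xyz": [-0.008,0.0454,0],"gripper": 0.03}
    - {"delta_rot": [0,0,0],"xyz": [-0.008,0.0454,0],"gripper": 0.03}
    - {"delta_rot": [0,0,0],"xyz": [-0.008,0.0454,0],"gripper": 0.03}

```text
time: 33.7
tool_pos: [0.4718, 0.0481, 0.0864]
tcp_rot: [3.14, 0.111, -0.0]
wrist_force: [0.5, -0.3, -0.5]
width: 0.511
```

Emit:
arm_command:
  rows:
    - {"delta_rot": [0,0,0],"xyz": [0,0,0.03],"gripper": 0.03}
    - {"delta_rot": [0,0,0],"xyz": [0,0,0.01],"gripper": 0.03}
    - {"delta_rot": [0,0,0],"xyz": [0,0,0],"gripper": 0.03}
    - {"delta_rot": [0,0,0],"xyz": [0,0,0],"gripper": 0.03}
    - {"delta_rot": [0,0,0],"xyz": [0,0,0],"gripper": 0.03}

```text
time: 34.2
tool_pos: [0.4736, 0.0507, 0.0475]
tcp_rot: [-3.139, -0.113, -0.002]
wrist_force: [-0.7, -0.0, -0.2]
width: 0.509
```

```bash
python3 -c "
from h import *
go([.4742,.0503,-.013],4.0)
"
```

```text
t34.2 tcp [0.4736 0.0507 0.0475] yaw4.1 q [ 0.05  0.03  2.16  0.    0.95 -0.02] F [-0.7 -0.  -0.2] w0.509
turn [-0.     -0.0014  0.002 ] shift now-axes [0.0004 0.0005 0.0605] shift target-axes [0.0005 0.0004 0.0605]
```

Emit:
arm_command:
  rows:
    - {"delta_rot": [0,0,0],"xyz": [0,0,0.02],"gripper": 0.03}
    - {"delta_rot": [0,0,0],"xyz": [0,0,0.02],"gripper": 0.03}
    - {"delta_rot": [0,0,0],"xyz": [0,0,0.015],"gripper": 0.03}
    - {"delta_rot": [0,0,0],"xyz": [0,0,0.004],"gripper": 0.03}
    - {"delta_rot": [0,0,0],"xyz": [0,0,0],"gripper": 0.03}
    - {"delta_rot": [0,0,0],"xyz": [0,0.001,0.001],"gripper": 0.03}
    - {"delta_rot": [0,0,0],"xyz": [0,0.001,0],"gripper": 0.03}
    - {"delta_rot": [0,0,0],"xyz": [0,0.001,0],"gripper": 0.03}
    - {"delta_rot": [0,0,0],"xyz": [0,0.001,0],"gripper": 0.03}
    - {"delta_rot": [0,0,0],"xyz": [0,0,0],"gripper": 0.03}

```text
time: 35.2
tool_pos: [0.4733, 0.0456, -0.013]
tcp_rot: [-3.14, -0.109, -0.001]
wrist_force: [-1.1, -0.1, -0.4]
width: 0.511
```

Emit:
arm_command:
  rows:
    - {"delta_rot": [0,0,0],"xyz": [0,0,0.001],"gripper": 0.03}
    - {"delta_rot": [0,0,0],"xyz": [0,0,0],"gripper": 0.03}
    - {"delta_rot": [0,0,0],"xyz": [0,0,0],"gripper": 0.068}
    - {"delta_rot": [0,0,0],"xyz": [0,0,0],"gripper": 0.068}
    - {"delta_rot": [0,0,0],"xyz": [0,0,0],"gripper": 0.068}
    - {"delta_rot": [0,0,0],"xyz": [0,0,-0.03],"gripper": 0.068}
    - {"delta_rot": [0,0,0],"xyz": [0,0,-0.04],"gripper": 0.068}
    - {"delta_rot": [0,0,0],"xyz": [0,0,-0.03],"gripper": 0.068}
    - {"delta_rot": [0,0,0],"xyz": [0,0,0],"gripper": 0.068}

```text
time: 36.1
tool_pos: [0.4774, 0.046, 0.0906]
tcp_rot: [-3.14, -0.11, -0.015]
wrist_force: [0.2, 0.2, -0.1]
width: 0.792
```

```bash
python3 -c "
from h import *
c=grab('scene',2); show(c,'pics/s10.png',180,330,140,240,5,2)
c=grab('top',2); show(c,'pics/t10.png',170,330,180,260,5,2)
"
```

```text
(no output)
```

View pics/s10.png

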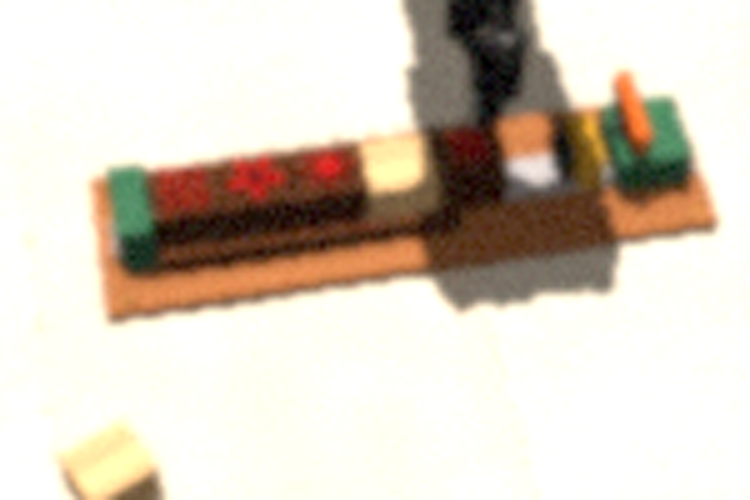

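View pics/t10.png

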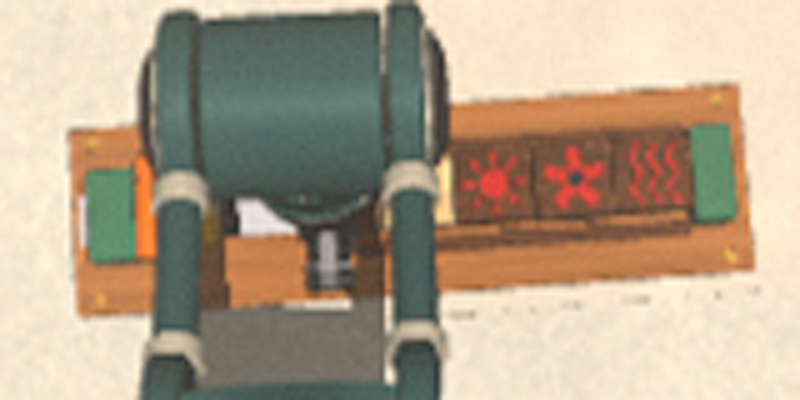

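```bash
cat > jaw.py <<'E'
from h import *
def tobed(p): d=np.asarray(p)[...,:2]-O; return np.stack([d@[np.cos(A),np.sin(A)],d@[-np.sin(A),np.cos(A)]],-1)
off={'top':np.array([.0030,-.0015]),'scene':np.array([0,.0015])}
def jaw(n,k=3):
    c=grab(n,k); hsv=cv2.cvtColor(c["pixels"],cv2.COLOR_RGB2HSV); W=world(c)
    b=tobed(W[...,:2]+off[n])
    reg=(c["range_z"]>0)&(abs(b[...,0])<.05)&(b[...,1]>.05)&(b[...,1]<.26)&(W[...,2]>.03)&(W[...,2]<.1)
    H,S,V=[hsv[...,i] for i in range(3)]
    for nm,m,z in(("green",(H>50)&(H<95)&(S>50),.051),("yellow",(H>19)&(H<35)&(S>110),.051),("orange",(H<16)&(S>150)&(W[...,2]>.055),.0805)):
        mm=m&reg
        if nm!="orange": mm&=W[...,2]>.045
        v,u=np.nonzero(mm)
        if len(u)<5: print(n,nm,len(u)); continue
        p=tobed(plane(c,np.c_[u,v],z)[:,:2]+off[n])*1000
        r=cv2.minAreaRect(p.astype(np.float32))
        print(n,nm,len(u),"mean",p.mean(0).round(1),"y",np.percentile(p[:,1],[2,98]).round(1),"x",np.percentile(p[:,0],[2,98]).round(1),"rect",np.round(r[1],1),round(r[2],1))
    return c
if __name__=="__main__":
    for n in("top","scene"): jaw(n)
    c0=dict(np.load("top0.npz"))
E
python3 jaw.py; python3 -c "
from h import *
go([.4,.4,.1],4)"
python3 - <<'E'
import sys; sys.path.insert(0,'.')
import jaw
jaw.grab=lambda n,k: dict(__import__('numpy').load(f'{n}0.npz'))
jaw.jaw('top'); jaw.jaw('scene')
E
```

```text
top green 154 mean [ -1.1 218.5] y [205.9 231.2] x [-26.9  25.9] rect [24.9 53.1] 87.2
top yellow 9 mean [-15.2 158.5] y [156.3 162.6] x [-21.3  -6.9] rect [ 6.2 15.4] 86.9
top orange 73 mean [ -1.7 194.7] y [188.8 199.8] x [-30.5  29. ] rect [ 9.1 60.9] 87.2
scene green 108 mean [  8.7 208.4] y [181.7 230.5] x [-21.4  31.2] rect [50.8 55. ] 89.5
scene yellow 29 mean [  6.7 163.5] y [151.2 181.2] x [-13.1  25.2] rect [42.4 35.1] 51.0
scene orange 145 mean [ 16.8 118.5] y [ 56.6 198.3] x [-16.4  38.5] rect [ 62.3 146.7] 5.9
t36.6 tcp [0.4723 0.0457 0.0847] yaw4.0 q [ 0.04 -0.02  2.13  0.    1.03 -0.03] F [-0.   0.1  0.6] w0.795
turn [-0.0001  0.0018  0.0002] shift now-axes [-0.0474 -0.3585 -0.0152] shift target-axes [-0.0474 -0.3585 -0.0153]
top green 188 mean [ -1.6 212.2] y [181.8 231.2] x [-26.8  25.7] rect [54.7 51. ] 1.8
top yellow 66 mean [ -0.9 163.7] y [156.3 170.8] x [-21.3  19.2] rect [15.5 40.5] 87.0
top orange 87 mean [ -1.  193.8] y [187.8 199.8] x [-30.5  30.1] rect [12.1 60.9] 87.2
scene green 111 mean [  9.3 208. ] y [180.9 230.5] x [-21.4  32.1] rect [50.9 57.3] 89.7
scene yellow 17 mean [  8.6 169.4] y [156.7 207. ] x [-14.4  24.6] rect [39.6 56.5] 0.5
scene orange 54 mean [ 10.9 191.4] y [183.6 199.2] x [-20.3  37.3] rect [51.7 59.8] 32.0
```

Emit:
arm_command:
  rows:
    - {"delta_rot": [0,0,0],"xyz": [0.0015,0,-0.01],"gripper": 0}
    - {"delta_rot": [0,0,0],"xyz": [0,-0.0355,0],"gripper": 0}
    - {"delta_rot": [0,0,0],"xyz": [0,-0.0355,0],"gripper": 0}
    - {"delta_rot": [0,0,0],"xyz": [0,-0.0355,0],"gripper": 0}
    - {"delta_rot": [0,0,0],"xyz": [0,-0.0355,0],"gripper": 0}
    - {"delta_rot": [0,0,0],"xyz": [0,-0.0355,0],"gripper": 0}
    - {"delta_rot": [0,0,0],"xyz": [0,-0.006,0],"gripper": 0}
    - {"delta_rot": [0,0,0],"xyz": [0,0,0],"gripper": 0}
    - {"delta_rot": [0,0,0],"xyz": [0,0,0],"gripper": 0}
    - {"delta_rot": [0,0,0],"xyz": [0,0,0],"gripper": 0}

```text
time: 37.6
tool_pos: [0.4617, 0.2278, 0.0956]
tcp_rot: [3.139, 0.108, -0.0]
wrist_force: [-0.5, -0.1, -0.6]
width: 0.004
```

```bash
python3 -c "
from jaw import *
p=bed(-.0005,.260)
go([*p,-.013],4)
c=jaw('scene'); jaw('top'); show(c,'pics/s11.png',240,350,120,210,7,2)
W=world(c); b=tobed(W[...,:2])
m=(c['range_z']>0)&(abs(b[...,1]-.26)<.02)&(abs(b[...,0])<.03)&(W[...,2]>.03); 
P=np.c_[b[m],W[m][:,2]]; i=np.argsort(P[:,2])[:15]; print(P[i].round(3))
"
```

```text
t37.6 tcp [0.4617 0.2278 0.0956] yaw3.9 q [ 0.41  0.05  2.04 -0.    1.05  0.34] F [-0.5 -0.1 -0.6] w0.004
turn [ 0.0005  0.0003 -0.001 ] shift now-axes [-0.0009  0.0028  0.1086] shift target-axes [-0.001   0.0029  0.1086]
scene green 106 mean [  8.9 207.9] y [181.7 230.7] x [-25.2  33.1] rect [49.1 63.7] 86.0
scene yellow 26 mean [  7.6 166.3] y [148.9 197.7] x [-12.3  25.8] rect [50.6 38. ] 60.9
scene orange 172 mean [ 15.4 120.6] y [ 57.5 199.1] x [-24.5  39.6] rect [143.8  71.6] 89.2
top green 121 mean [ -3.3 208.4] y [181.5 231.3] x [-26.6  25.4] rect [49.6 52.8] 87.4
top yellow 70 mean [ -0.8 163.1] y [155.4 170.7] x [-21.3  19.2] rect [15.5 40.5] 86.9
top orange 141 mean [ -1.4 154.5] y [ 68.3 199.8] x [-28.5  29.9] rect [133.9  60.8] 86.3
[[ 0.007  0.254  0.133]
 [ 0.005  0.25   0.136]
 [ 0.006  0.253  0.137]
 [-0.006  0.25   0.14 ]
 [ 0.005  0.253  0.141]
 [ 0.011  0.262  0.141]
 [ 0.004  0.25   0.141]
 [ 0.011  0.255  0.142]
 [ 0.013  0.264  0.142]
 [ 0.002  0.25   0.144]
 [ 0.015  0.256  0.146]
 [ 0.     0.25   0.146]
 [ 0.012  0.264  0.147]
 [ 0.012  0.26   0.147]
 [ 0.007  0.255  0.147]]
```

View pics/s11.png

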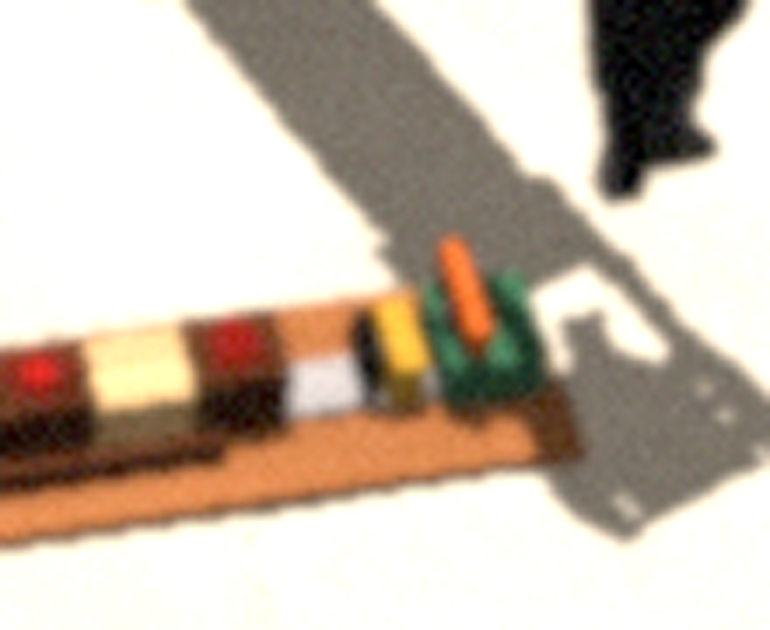

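Emit:
arm_command:
  rows:
    - {"delta_rot": [0,0,0],"xyz": [-0.001,0,0.035],"gripper": 0}
    - {"delta_rot": [0,0,0],"xyz": [0,0,0.035],"gripper": 0}
    - {"delta_rot": [0,0,0],"xyz": [0,0,0.025],"gripper": 0}
    - {"delta_rot": [0,0,0],"xyz": [0,0,0.01],"gripper": 0}
    - {"delta_rot": [0,0,0],"xyz": [0,0,0],"gripper": 0}
    - {"delta_rot": [0,0,0],"xyz": [0,0,0],"gripper": 0}
    - {"delta_rot": [0,0,0],"xyz": [0,0,0],"gripper": 0}

```text
time: 38.6
tool_pos: [0.4624, 0.2296, -0.0076]
tcp_rot: [-3.138, -0.11, -0.005]
wrist_force: [0.6, -0.3, 0.4]
width: -0.003
```

Emit:
arm_command:
  rows:
    - {"delta_rot": [0,0,0],"xyz": [0,0.005,0],"gripper": 0}
    - {"delta_rot": [0,0,0],"xyz": [0,0.005,0],"gripper": 0}
    - {"delta_rot": [0,0,0],"xyz": [0,0.004,0],"gripper": 0}
    - {"delta_rot": [0,0,0],"xyz": [0,0,0],"gripper": 0}
    - {"delta_rot": [0,0,0],"xyz": [0,0,0],"gripper": 0}

```text
time: 39.1
tool_pos: [0.4617, 0.2146, -0.0093]
tcp_rot: [-3.14, -0.109, -0.0]
wrist_force: [0.8, -0.3, -0.5]
width: -0.002
```

Emit:
arm_command:
  rows:
    - {"delta_rot": [0,0,0],"xyz": [0,0.003,0],"gripper": 0}
    - {"delta_rot": [0,0,0],"xyz": [0,0.003,0],"gripper": 0}
    - {"delta_rot": [0,0,0],"xyz": [0,0.003,0],"gripper": 0}
    - {"delta_rot": [0,0,0],"xyz": [0,0.003,0],"gripper": 0}
    - {"delta_rot": [0,0,0],"xyz": [0,0.003,0],"gripper": 0}
    - {"delta_rot": [0,0,0],"xyz": [0,0.003,0],"gripper": 0}

```text
time: 39.7
tool_pos: [0.4628, 0.1994, -0.0093]
tcp_rot: [-3.136, -0.108, -0.001]
wrist_force: [-1.1, 10.5, -0.8]
width: -0.005
```

```bash
python3 -c "
from jaw import *
go([.46,.2,-.013],4); print(tobed(bot.read_state()['tool_pos']))
c=jaw('scene'); show(c,'pics/s12.png',240,350,120,210,7,2)
"
```

```text
t39.7 tcp [ 0.4628  0.1994 -0.0093] yaw3.9 q [0.35 0.16 2.14 0.01 0.84 0.28] F [-1.1 10.5 -0.8] w-0.005
turn [-0.0042 -0.0005 -0.0012] shift now-axes [-0.0028 -0.0008  0.0037] shift target-axes [-0.0028 -0.0008  0.0037]
[-0.00037753  0.23450146]
scene green 129 mean [  6.9 199.5] y [169.2 237.7] x [-23.8  31.9] rect [84.6 59.3] 87.3
scene yellow 20 mean [  9.1 175.5] y [139.4 242.4] x [-19.6  26.7] rect [ 36.4 111. ] 8.2
scene orange 162 mean [ 17.  115.3] y [ 58.3 186.3] x [-18.4  39.8] rect [ 62.1 165.7] 11.8
```

View pics/s12.png

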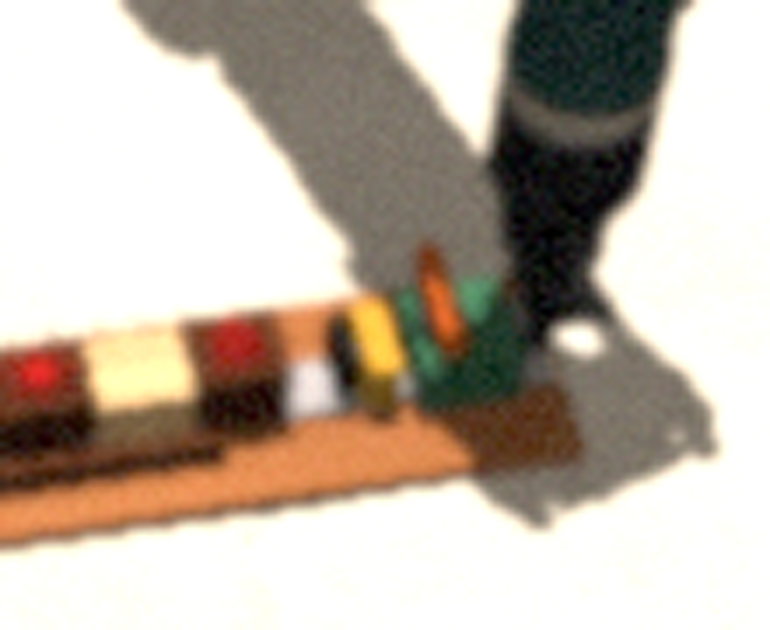

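Emit:
arm_command:
  rows:
    - {"delta_rot": [0,0,0],"xyz": [0,0.003,0],"gripper": 0}
    - {"delta_rot": [0,0,0],"xyz": [0,0.003,0],"gripper": 0}
    - {"delta_rot": [0,0,0],"xyz": [0,0.003,0],"gripper": 0}
    - {"delta_rot": [0,0,0],"xyz": [0,0.003,0],"gripper": 0}
    - {"delta_rot": [0,0,0],"xyz": [0,0.003,0],"gripper": 0}
    - {"delta_rot": [0,0,0],"xyz": [0,0.003,0],"gripper": 0}
    - {"delta_rot": [0,0,0],"xyz": [0,0.003,0],"gripper": 0}

```text
time: 40.55
tool_pos: [0.4643, 0.1784, -0.0093]
tcp_rot: [-3.136, -0.108, -0.0]
wrist_force: [-1.3, 10.8, -0.1]
width: 0.001
```

```bash
python3 -c "
from jaw import *
print(tobed(bot.read_state()['tool_pos']))
c=grab('scene',2); show(c,'pics/s13.png',240,350,120,210,7,2)
"
```

```text
[-0.00040328  0.2134384 ]
```

View pics/s13.png

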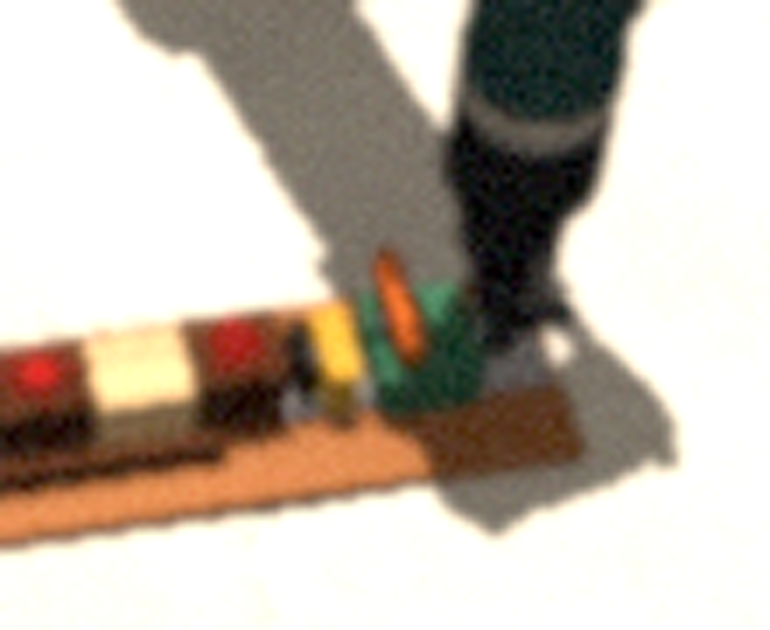

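Emit:
arm_command:
  rows:
    - {"delta_rot": [0,0,0],"xyz": [0,0.002,0],"gripper": 0}
    - {"delta_rot": [0,0,0],"xyz": [0,0.002,0],"gripper": 0}
    - {"delta_rot": [0,0,0],"xyz": [0,0.002,0],"gripper": 0}
    - {"delta_rot": [0,0,0],"xyz": [0,0.002,0],"gripper": 0}

```text
time: 41.05
tool_pos: [0.4648, 0.1705, -0.0093]
tcp_rot: [-3.136, -0.107, -0.0]
wrist_force: [-1.9, 10.3, -1.5]
width: -0.004
```

Emit:
arm_command:
  rows:
    - {"delta_rot": [0,0,0],"xyz": [0,0.001,0],"gripper": 0}
    - {"delta_rot": [0,0,0],"xyz": [0,0.001,0],"gripper": 0}

```text
time: 41.25
tool_pos: [0.4649, 0.1686, -0.0093]
tcp_rot: [-3.135, -0.107, -0.0]
wrist_force: [-1.7, 11.0, -0.2]
width: -0.001
```

Emit:
arm_command:
  rows:
    - {"delta_rot": [0,0,0],"xyz": [0,0.001,0],"gripper": 0}
    - {"delta_rot": [0,0,0],"xyz": [0,0.001,0],"gripper": 0}

```text
time: 41.45
tool_pos: [0.465, 0.1671, -0.0093]
tcp_rot: [-3.135, -0.107, -0.0]
wrist_force: [-2.5, 15.1, -1.6]
width: -0.0
```

Emit:
arm_command:
  rows:
    - {"delta_rot": [0,0,0],"xyz": [0,0.001,0],"gripper": 0}
    - {"delta_rot": [0,0,0],"xyz": [0,0,0],"gripper": 0}

```text
time: 41.65
tool_pos: [0.4651, 0.1669, -0.0092]
tcp_rot: [-3.133, -0.106, -0.0]
wrist_force: [-2.3, 17.1, -1.4]
width: -0.003
```

```bash
python3 -c "
from jaw import *
print(tobed(bot.read_state()['tool_pos']),bot.read_state()['wrist_force'])
c=grab('scene',2); show(c,'pics/s14.png',240,350,120,210,7,2)
"
```

```text
[-0.00038593  0.20195499] [-2.30424657 17.08484194 -1.41352695]
```

View pics/s14.png

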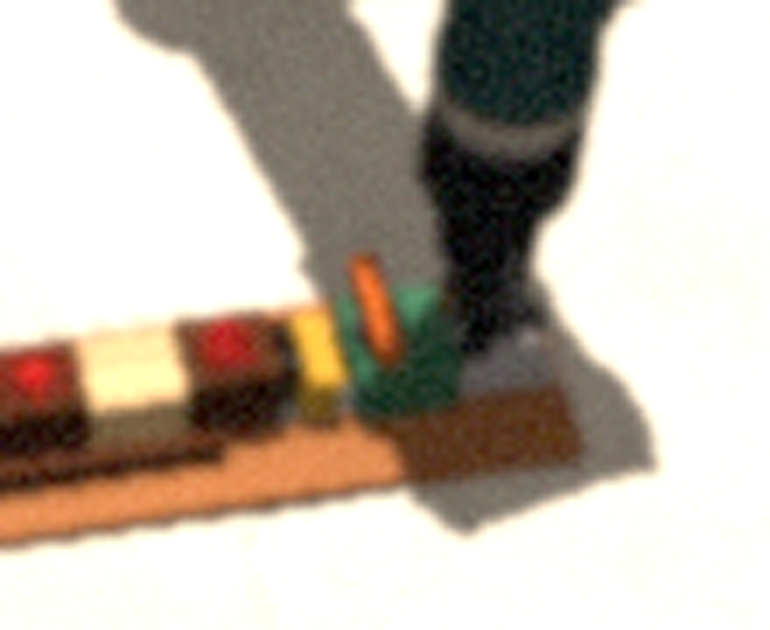

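Emit:
arm_command:
  rows:
    - {"delta_rot": [0,0,0],"xyz": [0,0.001,0],"gripper": 0}
    - {"delta_rot": [0,0,0],"xyz": [0,0,0],"gripper": 0}
    - {"delta_rot": [0,0,0],"xyz": [0,0,0],"gripper": 0}

```text
time: 42.05
tool_pos: [0.4651, 0.1668, -0.0092]
tcp_rot: [-3.132, -0.105, -0.001]
wrist_force: [-2.7, 19.3, -3.4]
width: 0.0
```

Emit:
arm_command:
  rows:
    - {"delta_rot": [0,0,0],"xyz": [0,-0.005,0],"gripper": 0}
    - {"delta_rot": [0,0,0],"xyz": [0,-0.02,0],"gripper": 0}
    - {"delta_rot": [0,0,0],"xyz": [0,0,-0.04],"gripper": 0}
    - {"delta_rot": [0,0,0],"xyz": [0,0,-0.04],"gripper": 0}
    - {"delta_rot": [0,0,0],"xyz": [0,0,-0.04],"gripper": 0.045}
    - {"delta_rot": [0,0,0],"xyz": [0,-0.02,0],"gripper": 0.045}
    - {"delta_rot": [0,0,0],"xyz": [0,0,0],"gripper": 0.045}
    - {"delta_rot": [0,0,0],"xyz": [0,0,0],"gripper": 0.045}
    - {"delta_rot": [0,0,0],"xyz": [0,0,0],"gripper": 0.045}

```text
time: 42.95
tool_pos: [0.461, 0.2059, 0.1092]
tcp_rot: [3.138, 0.11, -0.004]
wrist_force: [-1.0, 0.3, -0.3]
width: 0.528
```

```bash
python3 -c "
from jaw import *
s=bot.read_state(); print(tobed(s['tool_pos']),s['tool_pos'])
c=jaw('scene'); show(c,'pics/s15.png',240,350,120,210,7,2)
c=jaw('top'); show(c,'pics/t15.png',170,330,180,260,5,2)
"
```

```text
[-0.00173572  0.24115182] [0.46103054 0.20594977 0.10921736]
scene green 121 mean [  8.2 166.8] y [138.1 187.4] x [-25.3  32.2] rect [59.8 50.7] 0.8
scene yellow 17 mean [  9.  127.8] y [117.7 161.6] x [-8.3 23. ] rect [49.2 32. ] 84.6
scene orange 161 mean [16.4 99.8] y [ 54.3 154.5] x [-22.3  39. ] rect [ 70.6 102.3] 0.1
top green 194 mean [ -0.6 167.8] y [137.2 187.2] x [-26.7  25.5] rect [49.7 52.9] 86.7
top yellow 67 mean [ -0.7 121.1] y [113.9 128.1] x [-21.3  19.3] rect [15.5 40.5] 86.7
top orange 131 mean [ -0.6 122.7] y [ 65.2 154.5] x [-29.  30.] rect [61.6 92.4] 0.2
```

View pics/s15.png

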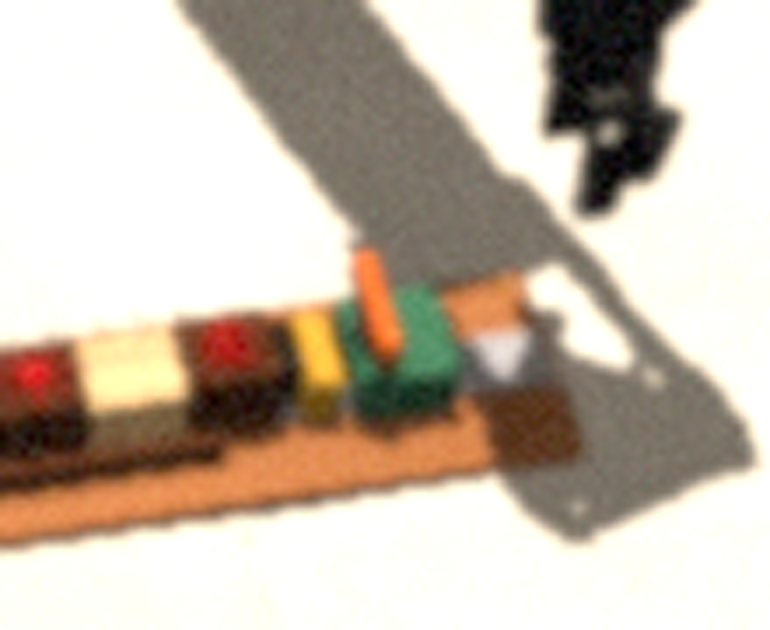

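View pics/t15.png

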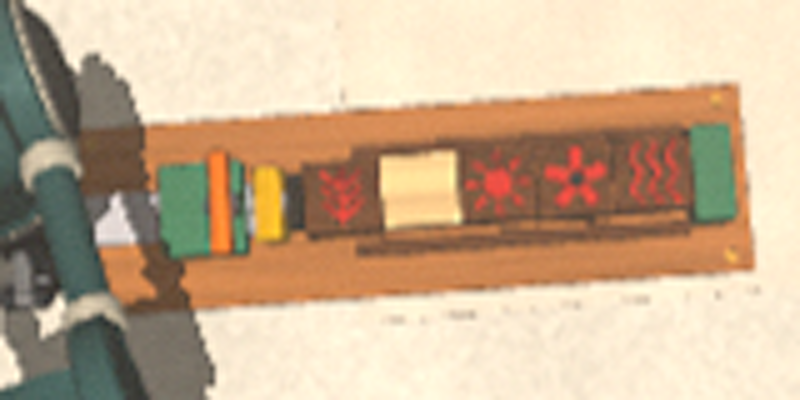

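```bash
cat > tilt.py <<'E'
from jaw import *
def prof(c):
    K=c["intrinsics"];M=c["camera_from_world"]
    ys=np.arange(.095,.245,.0005); acc=[]
    for x in (-.016,-.013,-.01,.008,.011,.014):
        w=np.array([[*(bed(x,y)-off['top']),.051,1] for y in ys]); q=w@M.T
        u=K[0,0]*q[:,0]/-q[:,2]+K[0,2]; v=K[1,1]*(-q[:,1])/-q[:,2]+K[1,2]
        acc.append(cv2.remap(c["pixels"].astype(np.float32),u.astype(np.float32)[None],v.astype(np.float32)[None],cv2.INTER_LINEAR)[0])
    a=np.mean(acc,0); return ys,a
def edges(c):
    ys,a=prof(c)
    yel=(a[:,0]-a[:,2]); grn=a[:,1]-a[:,0]
    y0=ys[yel>.0+0.5*yel[ (ys>.1)].max()*0.8]
    return ys,yel,grn
for nm,c in(("t0",dict(np.load("top0.npz"))),("now",grab("top",1))):
    ys,a=prof(c)
    print(nm); 
    for i in range(0,len(ys),4): print(round(ys[i]*1e3),a[i].round().astype(int).tolist(),end=" ")
    print()
E
python3 tilt.py
```

```text
t0
95 [112, 103, 97] 97 [112, 102, 96] 99 [112, 101, 95] 101 [112, 102, 96] 103 [112, 102, 97] 105 [112, 103, 97] 107 [113, 103, 97] 109 [112, 102, 97] 111 [113, 102, 97] 113 [112, 102, 97] 115 [112, 103, 97] 117 [112, 102, 97] 119 [111, 101, 96] 121 [109, 99, 94] 123 [109, 99, 94] 125 [109, 99, 94] 127 [108, 99, 94] 129 [107, 98, 92] 131 [106, 97, 92] 133 [106, 97, 92] 135 [107, 98, 93] 137 [103, 95, 90] 139 [88, 81, 76] 141 [55, 50, 46] 143 [37, 33, 30] 145 [39, 35, 31] 147 [41, 37, 33] 149 [44, 39, 35] 151 [50, 44, 36] 153 [61, 52, 36] 155 [80, 63, 31] 157 [105, 80, 28] 159 [126, 95, 27] 161 [127, 96, 27] 163 [125, 94, 26] 165 [123, 93, 27] 167 [122, 92, 27] 169 [119, 90, 28] 171 [113, 90, 44] 173 [103, 88, 66] 175 [100, 92, 86] 177 [94, 86, 81] 179 [63, 63, 57] 181 [41, 50, 39] 183 [46, 64, 48] 185 [49, 70, 53] 187 [50, 65, 49] 189 [59, 51, 38] 191 [79, 47, 29] 193 [109, 59, 30] 195 [124, 66, 31] 197 [129, 69, 32] 199 [125, 66, 30] 201 [113, 62, 32] 203 [93, 61, 38] 205 [58, 65, 48] 207 [47, 70, 54] 209 [49, 72, 54] 211 [50, 71, 54] 213 [50, 71, 54] 215 [50, 71, 53] 217 [50, 71, 
[... 820 characters left out ...]
] 163 [49, 74, 55] 165 [49, 73, 54] 167 [49, 73, 54] 169 [49, 73, 54] 171 [49, 73, 54] 173 [49, 73, 54] 175 [49, 73, 54] 177 [49, 73, 54] 179 [49, 73, 54] 181 [49, 73, 54] 183 [48, 73, 54] 185 [48, 72, 53] 187 [51, 68, 52] 189 [58, 61, 51] 191 [65, 57, 52] 193 [69, 60, 55] 195 [59, 53, 49] 197 [55, 49, 46] 199 [53, 48, 46] 201 [54, 50, 47] 203 [58, 54, 51] 205 [70, 65, 61] 207 [78, 72, 69] 209 [84, 78, 74] 211 [89, 83, 79] 213 [97, 91, 88] 215 [104, 97, 94] 217 [101, 95, 92] 219 [91, 85, 81] 221 [80, 75, 71] 223 [81, 76, 72] 225 [82, 76, 73] 227 [79, 73, 71] 229 [65, 62, 59] 231 [43, 42, 39] 233 [42, 42, 39] 235 [40, 42, 38] 237 [38, 43, 40] 239 [37, 45, 42] 241 [38, 47, 44] 243 [39, 49, 45]
```

Emit:
arm_command:
  rows:
    - {"delta_rot": [0,0,-0.138],"xyz": [0,0,0],"gripper": 0.045}
    - {"delta_rot": [0,0,-0.138],"xyz": [0,0,0],"gripper": 0.045}
    - {"delta_rot": [0,0,-0.138],"xyz": [0,0,0],"gripper": 0.045}
    - {"delta_rot": [0,0,-0.138],"xyz": [0,0,0],"gripper": 0.045}
    - {"delta_rot": [0,0,-0.138],"xyz": [0,0,0],"gripper": 0.045}
    - {"delta_rot": [0,0,-0.138],"xyz": [0,0,0],"gripper": 0.045}
    - {"delta_rot": [0,0,-0.138],"xyz": [0,0,0],"gripper": 0.045}
    - {"delta_rot": [0,0,-0.138],"xyz": [0,0,0],"gripper": 0.045}
    - {"delta_rot": [0,0,-0.138],"xyz": [0,0,0],"gripper": 0.045}
    - {"delta_rot": [0,0,-0.138],"xyz": [0,0,0],"gripper": 0.045}
    - {"delta_rot": [0,0,-0.138],"xyz": [0,0,0],"gripper": 0.045}
    - {"delta_rot": [0,0,0],"xyz": [0,0,0],"gripper": 0.045}

```text
time: 44.5
tool_pos: [0.4622, 0.2068, 0.1105]
tcp_rot: [-2.202, -2.241, 0.0]
wrist_force: [-0.2, 0.1, -0.4]
width: 0.53
```

```bash
cat > hand.py <<'E'
from jaw import *
def hand(n,y0=.1487,z=.0805):
    c=grab(n,2); px=c["pixels"].astype(int); W=world(c); b=tobed(W[...,:2]+off[n])
    m=(np.hypot(b[...,0],b[...,1]-y0)<.05)&(px[...,0]>1.5*px[...,1])&(px[...,2]<.62*px[...,1])&(W[...,2]>.062)&(W[...,2]<.095)
    v,u=np.nonzero(m); p=tobed(plane(c,np.c_[u,v],z)[:,:2]+off[n])*1e3
    e,V=np.linalg.eigh(np.cov(p.T)); d=V[:,1]; print(n,len(u),"cen",p.mean(0).round(1),"long axis deg (bed)",np.degrees(np.arctan2(d[1],d[0])).round(1),"len",np.sqrt(12*e).round(1))
    return c
if __name__=="__main__":
    for n in('top','scene'): hand(n)
E
python3 hand.py; python3 -c "
from h import *
go([.4697,.1138,.08],91)"
```

```text
top 83 cen [ -0.  148.8] long axis deg (bed) 178.7 len [12.  63.5]
scene 52 cen [  9.1 148.6] long axis deg (bed) 174.3 len [12.6 62.8]
t44.7 tcp [0.4622 0.2068 0.1106] yaw90.9 q [ 0.37  0.01  2.05  0.    1.08 -1.21] F [-0.5 -0.2  0.2] w0.528
turn [-0.0001  0.     -0.0025] shift now-axes [-0.0931  0.0061  0.0306] shift target-axes [-0.0932  0.0059  0.0306]
```

Emit:
arm_command:
  rows:
    - {"delta_rot": [0,0,0],"xyz": [-0.031,0.002,0],"gripper": 0.045}
    - {"delta_rot": [0,0,0],"xyz": [-0.031,0.002,0],"gripper": 0.045}
    - {"delta_rot": [0,0,0],"xyz": [-0.031,0.002,0],"gripper": 0.045}
    - {"delta_rot": [0,0,0],"xyz": [0,0,0.03],"gripper": 0.045}
    - {"delta_rot": [0,0,0],"xyz": [0,0,0.01],"gripper": 0.045}
    - {"delta_rot": [0,0,0],"xyz": [0,0,0],"gripper": 0.045}
    - {"delta_rot": [0,0,0],"xyz": [0,0,0],"gripper": 0.045}
    - {"delta_rot": [0,0,0],"xyz": [0,0,0],"gripper": 0.045}

```text
time: 45.5
tool_pos: [0.4706, 0.1147, 0.0716]
tcp_rot: [2.201, 2.241, 0.002]
wrist_force: [0.5, -1.1, 0.2]
width: 0.525
```

```bash
python3 -c "
from h import *
go([.470,.1138,.018],91.5)
c=grab('scene',2); show(c,'pics/s16.png',250,350,110,200,7,3)
"
```

```text
t45.5 tcp [0.4706 0.1147 0.0716] yaw91.0 q [ 0.19  0.01  2.13  0.    1.   -1.4 ] F [ 0.5 -1.1  0.2] w0.525
turn [ 0.0015 -0.0004 -0.0083] shift now-axes [-0.0009 -0.0007  0.0536] shift target-axes [-0.0009 -0.0007  0.0536]
```

View pics/s16.png

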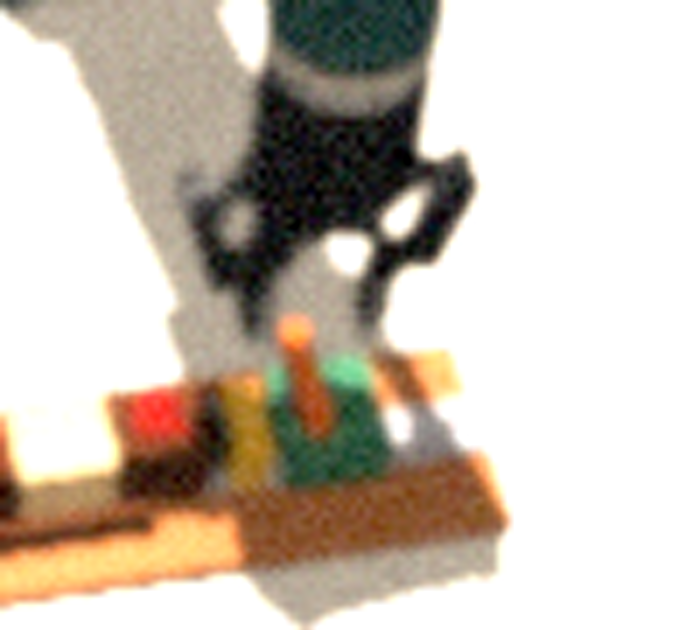

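Emit:
arm_command:
  rows:
    - {"delta_rot": [0,0,-0.008],"xyz": [-0.001,-0.0007,0.02],"gripper": 0.045}
    - {"delta_rot": [0,0,0],"xyz": [0,0,0.02],"gripper": 0.045}
    - {"delta_rot": [0,0,0],"xyz": [0,0,0.011],"gripper": 0.045}
    - {"delta_rot": [0,0,0],"xyz": [0,0,0],"gripper": 0.045}
    - {"delta_rot": [0,0,0],"xyz": [0,0,0],"gripper": 0.045}
    - {"delta_rot": [0,0,0],"xyz": [0,0,0],"gripper": 0.045}

```text
time: 46.2
tool_pos: [0.4702, 0.1133, 0.0207]
tcp_rot: [2.192, 2.249, 0.002]
wrist_force: [-0.5, 0.1, 0.7]
width: 0.527
```

Emit:
arm_command:
  rows:
    - {"delta_rot": [0,0,0],"xyz": [0,0,0],"gripper": 0}
    - {"delta_rot": [0,0,0],"xyz": [0,0,0],"gripper": 0}
    - {"delta_rot": [0,0,0],"xyz": [0,0,0],"gripper": 0}
    - {"delta_rot": [0,0,0],"xyz": [0,0,0],"gripper": 0}
    - {"delta_rot": [0,0,0],"xyz": [0,0,0],"gripper": 0}
    - {"delta_rot": [0,0,0],"xyz": [0,0,0],"gripper": 0}
  force: 50

```text
time: 46.8
tool_pos: [0.4701, 0.1157, 0.0207]
tcp_rot: [-2.194, -2.246, -0.007]
wrist_force: [-1.1, 9.8, 1.8]
width: 0.141
```

Emit:
arm_command:
  rows:
    - {"delta_rot": [0,0,0],"xyz": [0.002,0,0],"gripper": 0}
    - {"delta_rot": [0,0,0],"xyz": [0,0,0],"gripper": 0}

```text
time: 47.0
tool_pos: [0.4701, 0.1159, 0.0207]
tcp_rot: [2.193, 2.249, 0.003]
wrist_force: [-1.0, 4.0, 5.5]
width: 0.14
```

Emit:
arm_command:
  rows:
    - {"delta_rot": [0,0,0.05],"xyz": [0,0,0],"gripper": 0}
    - {"delta_rot": [0,0,0.1],"xyz": [0,0,0],"gripper": 0}
    - {"delta_rot": [0,0,0.1],"xyz": [0,0,0],"gripper": 0}
    - {"delta_rot": [0,0,0.1],"xyz": [0,0,0],"gripper": 0}

```text
time: 47.4
tool_pos: [0.4699, 0.1155, 0.0207]
tcp_rot: [2.555, 1.828, 0.003]
wrist_force: [-1.3, 2.7, 7.1]
width: 0.14
```

Emit:
arm_command:
  rows:
    - {"delta_rot": [0,0,0.1],"xyz": [0,0,0],"gripper": 0}
    - {"delta_rot": [0,0,0.1],"xyz": [0,0,0],"gripper": 0}
    - {"delta_rot": [0,0,0.1],"xyz": [0,0,0],"gripper": 0}
    - {"delta_rot": [0,0,0.1],"xyz": [0,0,0],"gripper": 0}
    - {"delta_rot": [0,0,0.1],"xyz": [0,0,0],"gripper": 0}
    - {"delta_rot": [0,0,0.1],"xyz": [0,0,0],"gripper": 0}
    - {"delta_rot": [0,0,0.1],"xyz": [0,0,0],"gripper": 0}
    - {"delta_rot": [0,0,0.1],"xyz": [0,0,0],"gripper": 0}

```text
time: 48.2
tool_pos: [0.469, 0.1156, 0.0207]
tcp_rot: [-3.064, -0.688, 0.0]
wrist_force: [-3.6, 4.1, 9.2]
width: 0.141
```

```bash
python3 -c "
from h import *
go([.470,.1155,.02],0); print(bot.read_state()['torque'])
c=grab('scene',2); show(c,'pics/s17.png',250,350,110,200,7,3)
"
```

```text
t48.2 tcp [0.469  0.1156 0.0207] yaw25.3 q [ 0.19  0.08  2.17  0.    0.89 -0.25] F [-3.6  4.1  9.2] w0.141
turn [-1.100e-03  1.000e-04  4.416e-01] shift now-axes [0.0009 0.0005 0.0007] shift target-axes [0.001  0.0001 0.0007]
[0.5083952  0.70258892 0.11264911]
```

View pics/s17.png

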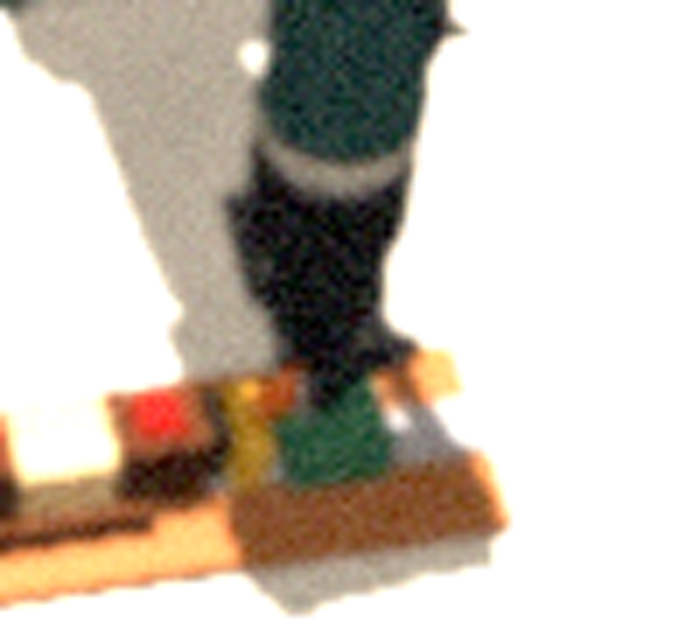

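Emit:
arm_command:
  rows:
    - {"delta_rot": [0,0,0.1],"xyz": [0,0,-0.0005],"gripper": 0}
    - {"delta_rot": [0,0,0.1],"xyz": [0,0,0],"gripper": 0}
    - {"delta_rot": [0,0,0.1],"xyz": [0,0,0],"gripper": 0}
    - {"delta_rot": [0,0,0.1],"xyz": [0,0,0],"gripper": 0}
    - {"delta_rot": [0,0,0.1],"xyz": [0,0,0],"gripper": 0}
    - {"delta_rot": [0,0,0.1],"xyz": [0,0,0],"gripper": 0}
    - {"delta_rot": [0,0,0.1],"xyz": [0,0,0],"gripper": 0}
    - {"delta_rot": [0,0,0.1],"xyz": [0,0,0],"gripper": 0}
    - {"delta_rot": [0,0,0.1],"xyz": [0,0,0],"gripper": 0}
    - {"delta_rot": [0,0,0.1],"xyz": [0,0,0],"gripper": 0}

```text
time: 49.3
tool_pos: [0.4673, 0.1167, 0.0207]
tcp_rot: [-3.018, 0.867, 0.006]
wrist_force: [-7.6, 9.0, 8.9]
width: 0.144
```

```bash
python3 -c "
from h import *
go([.470,.1155,.02],0); print(bot.read_state()['torque'])
c=grab('top',1); show(c,'pics/t18.png',170,330,180,260,5,2)
"
```

```text
t49.3 tcp [0.4673 0.1167 0.0207] yaw-32.0 q [0.19 0.08 2.17 0.   0.9  0.75] F [-7.6  9.   8.9] w0.144
turn [-0.0018  0.0042 -0.5592] shift now-axes [ 0.0029 -0.0004  0.0007] shift target-axes [0.0027 0.0012 0.0007]
[1.3688401  1.25847163 0.11478223]
```

Emit:
arm_command:
  rows:
    - {"delta_rot": [0,0,0],"xyz": [-0.0015,0.0005,0],"gripper": 0}
    - {"delta_rot": [0,0,0],"xyz": [-0.0015,0.0005,-0.0005],"gripper": 0}
    - {"delta_rot": [0,0,0],"xyz": [0,0,0],"gripper": 0}

```text
time: 49.65
tool_pos: [0.4674, 0.1169, 0.0208]
tcp_rot: [-3.019, 0.859, -0.004]
wrist_force: [3.9, 5.5, -3.6]
width: 0.139
```

Emit:
arm_command:
  rows:
    - {"delta_rot": [0,0,0.1],"xyz": [0,0,0],"gripper": 0}
    - {"delta_rot": [0,0,0.1],"xyz": [0,0,0],"gripper": 0}
    - {"delta_rot": [0,0,0.1],"xyz": [0,0,0],"gripper": 0}
    - {"delta_rot": [0,0,0.1],"xyz": [0,0,0],"gripper": 0}
    - {"delta_rot": [0,0,0.1],"xyz": [0,0,0],"gripper": 0}
    - {"delta_rot": [0,0,0.1],"xyz": [0,0,0],"gripper": 0}

```text
time: 50.25
tool_pos: [0.4668, 0.1181, 0.0208]
tcp_rot: [-2.625, 1.718, 0.001]
wrist_force: [1.1, 10.5, -2.2]
width: 0.142
```

Emit:
arm_command:
  rows:
    - {"delta_rot": [0,0,0],"xyz": [-0.0015,0,0],"gripper": 0}
    - {"delta_rot": [0,0,0.1],"xyz": [0,0,0],"gripper": 0}
    - {"delta_rot": [0,0,0.1],"xyz": [0,0,0],"gripper": 0}
    - {"delta_rot": [0,0,0.1],"xyz": [0,0,0],"gripper": 0}
    - {"delta_rot": [0,0,0.1],"xyz": [0,0,0],"gripper": 0}

```text
time: 50.75
tool_pos: [0.4667, 0.1192, 0.0208]
tcp_rot: [-2.231, 2.205, 0.001]
wrist_force: [2.2, 9.6, -2.1]
width: 0.142
```

```bash
python3 -c "
from h import *
go([.470,.1155,.02],0); print(bot.read_state()['torque'])
"
```

```text
t50.8 tcp [0.4667 0.1192 0.0208] yaw-89.3 q [0.2  0.08 2.17 0.   0.89 1.75] F [ 2.2  9.6 -2.1] w0.142
turn [-5.2000e-03  8.0000e-04 -1.5593e+00] shift now-axes [ 0.0037 -0.0033  0.0008] shift target-axes [0.0033 0.0037 0.0008]
[ 1.56691847 -0.31872755  0.101193  ]
```

Emit:
arm_command:
  rows:
    - {"delta_rot": [0,0,0.08],"xyz": [-0.001,0,0],"gripper": 0}
    - {"delta_rot": [0,0,0.08],"xyz": [0,0,0],"gripper": 0}
    - {"delta_rot": [0,0,0.08],"xyz": [0,0,0],"gripper": 0}
    - {"delta_rot": [0,0,0.08],"xyz": [0,0,0],"gripper": 0}
    - {"delta_rot": [0,0,0.06],"xyz": [0,0,0],"gripper": 0}
    - {"delta_rot": [0,0,0],"xyz": [0,0,0],"gripper": 0}
    - {"delta_rot": [0,0,0],"xyz": [0,0,0],"gripper": 0}

```text
time: 51.45
tool_pos: [0.4667, 0.1202, 0.0208]
tcp_rot: [-1.779, 2.584, 0.003]
wrist_force: [2.9, 9.4, -3.6]
width: 0.143
```

```bash
python3 -c "
from h import *
go([.470,.1155,.02],0); print(bot.read_state()['torque'])
"
```

```text
t51.5 tcp [0.4667 0.1202 0.0208] yaw-110.9 q [0.2  0.08 2.17 0.   0.89 2.13] F [ 2.9  9.4 -3.6] w0.143
turn [-5.5000e-03  1.9000e-03 -1.9355e+00] shift now-axes [ 0.0033 -0.0047  0.0008] shift target-axes [0.0033 0.0047 0.0008]
[ 1.49671373 -0.37010553  0.01125828]
```

Emit:
arm_command:
  rows:
    - {"delta_rot": [0,0,0],"xyz": [0,0,0],"gripper": 0.045}
    - {"delta_rot": [0,0,0],"xyz": [0,0,0],"gripper": 0.045}
    - {"delta_rot": [0,0,0],"xyz": [0,0,0],"gripper": 0.045}
    - {"delta_rot": [0,0,0],"xyz": [0,0,-0.03],"gripper": 0.045}
    - {"delta_rot": [0,0,0],"xyz": [0,0,-0.04],"gripper": 0.045}
    - {"delta_rot": [0,0,0],"xyz": [0,0,-0.04],"gripper": 0.045}
    - {"delta_rot": [0,0,0],"xyz": [-0.04,0,-0.02],"gripper": 0.045}
    - {"delta_rot": [0,0,0],"xyz": [-0.045,0,0],"gripper": 0.045}
    - {"delta_rot": [0,0,0],"xyz": [-0.045,0,0],"gripper": 0.045}
    - {"delta_rot": [0,0,0],"xyz": [-0.045,0,0],"gripper": 0.045}
    - {"delta_rot": [0,0,0],"xyz": [0,0,0],"gripper": 0.045}
    - {"delta_rot": [0,0,0],"xyz": [0,0,0],"gripper": 0.045}

```text
time: 52.65
tool_pos: [0.5272, 0.2819, 0.1499]
tcp_rot: [1.785, -2.583, 0.001]
wrist_force: [0.1, -0.6, 0.4]
width: 0.532
```

```bash
python3 hand.py; python3 look.py; python3 -c "
from jaw import *
print(bot.read_state()['tool_pos'])
c=jaw('scene'); show(c,'pics/s19.png',140,400,130,300,3,2)
c=jaw('top'); show(c,'pics/t19.png',170,330,180,260,5,2)
"
```

```text
top 84 cen [  0.6 152.5] long axis deg (bed) 156.0 len [12.5 62.8]
scene 44 cen [ 13.9 149.3] long axis deg (bed) 154.9 len [11.6 56.1]
flower None None
sun None None
wave None None
leaf None None
f0 (array([ 0.6799, -0.2119]), 28.9, array([45., 48.])) (array([ 0.6767, -0.2088]), 29.2, array([44., 49.]))
f1 None None
f2 (array([ 0.494 , -0.3718]), 83.2, array([49., 46.])) (array([ 0.4896, -0.3692]), 89.9, array([48., 44.]))
[0.52755926 0.28101563 0.15089851]
scene green 111 mean [  9.6 171.7] y [143.1 189.8] x [-21.   31.4] rect [49.1 54.5] 87.5
scene yellow 13 mean [ 11.1 115.9] y [ 92.4 124.6] x [-11.9  26.7] rect [24.5 51.3] 48.9
scene orange 157 mean [18.3 98. ] y [ 54.3 161.3] x [-12.8  38.8] rect [ 52.6 121.3] 12.5
top green 183 mean [ -0.8 171.6] y [141.3 190.8] x [-26.3  25.6] rect [54.8 50.9] 1.2
top yellow 67 mean [ -0.7 120.9] y [113.5 127.9] x [-21.3  19.3] rect [41.5 14.8] 2.3
top orange 140 mean [  0.  123.3] y [ 64.5 166.4] x [-26.5  27.6] rect [ 56.6 109.1] 7.7
```

View pics/s19.png

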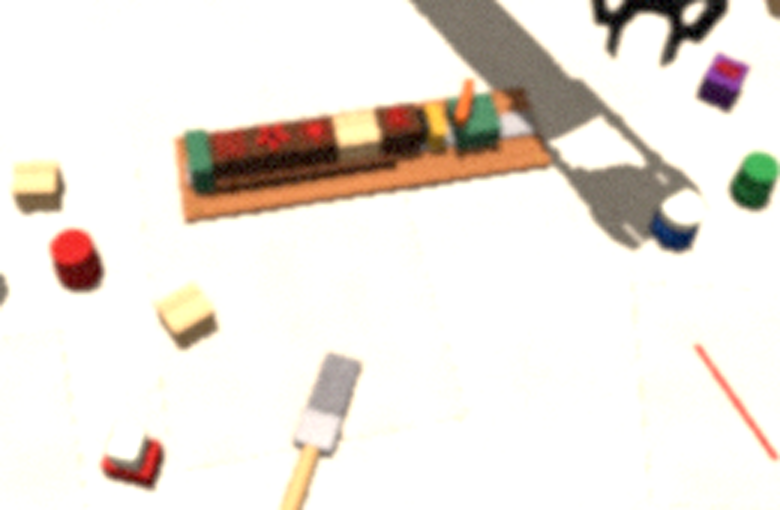

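View pics/t19.png

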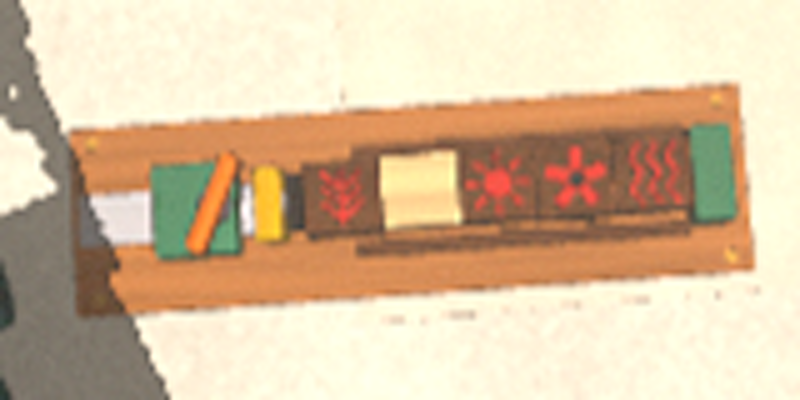

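```bash
python3 tilt.py | tail -1; python3 -c "
from h import *
c=grab('scene',2); show(c,'pics/s20.png',270,320,150,190,14,2)
"
```

```text
95 [68, 47, 35] 97 [65, 46, 35] 99 [54, 42, 33] 101 [42, 37, 31] 103 [41, 38, 33] 105 [43, 39, 35] 107 [46, 41, 35] 109 [52, 44, 33] 111 [70, 56, 31] 113 [93, 71, 29] 115 [122, 92, 28] 117 [135, 101, 27] 119 [135, 101, 26] 121 [132, 99, 27] 123 [131, 98, 26] 125 [129, 97, 25] 127 [125, 94, 31] 129 [114, 90, 47] 131 [104, 89, 72] 133 [109, 99, 93] 135 [107, 98, 94] 137 [88, 81, 76] 139 [62, 64, 57] 141 [46, 54, 41] 143 [56, 68, 49] 145 [73, 70, 47] 147 [84, 69, 43] 149 [94, 73, 44] 151 [97, 72, 42] 153 [98, 68, 38] 155 [103, 63, 33] 157 [105, 60, 31] 159 [107, 66, 35] 161 [101, 71, 41] 163 [98, 74, 44] 165 [93, 73, 43] 167 [86, 71, 44] 169 [77, 70, 46] 171 [62, 71, 51] 173 [54, 74, 55] 175 [52, 77, 58] 177 [52, 77, 57] 179 [52, 77, 57] 181 [52, 77, 57] 183 [52, 76, 57] 185 [52, 76, 57] 187 [51, 76, 56] 189 [50, 74, 55] 191 [57, 73, 57] 193 [75, 77, 68] 195 [102, 94, 88] 197 [119, 108, 102] 199 [117, 106, 100] 201 [116, 106, 100] 203 [115, 106, 101] 205 [115, 105, 100] 207 [114, 104, 98] 209 [113, 102, 97] 211 [113, 103, 97] 213 [112, 103, 98] 215 [113, 103, 98] 217 [112, 102, 98] 219 [110, 100, 95] 221 [103, 94, 88] 223 [98, 88, 82] 225 [91, 82, 76] 227 [86, 77, 72] 229 [83, 74, 69] 231 [74, 66, 61] 233 [58, 52, 48] 235 [56, 51, 48] 237 [56, 49, 46] 239 [55, 46, 40] 241 [56, 46, 38] 243 [59, 51, 43]
```

View pics/s20.png

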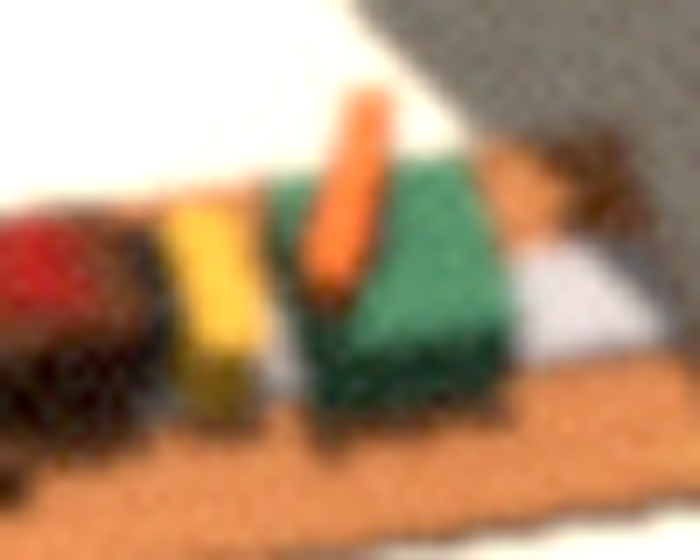

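```bash
python3 -c "
from h import *
bt=tops(grab('top',2)); b0=tops(dict(np.load('top0.npz')))
for n,xy in dict(blue=(.623,.332),red=(.597,-.321),green=(.58,.435),cup=(.61,-.46)).items():
    a,b=near(bt,xy),near(b0,xy); print(n,a and a['cen'].round(4),b and b['cen'].round(4))
print(bot.read_state()['time']); print(bot.finish_job())
"
```

```text
blue [0.6275 0.321 ] [0.6253 0.3351]
red [ 0.5992 -0.3226] [ 0.5986 -0.3229]
green None [0.5829 0.4384]
cup [ 0.6175 -0.4659] [ 0.6176 -0.467 ]
53.65
the job is handed in; nothing more can be done
None
```

I handed the job in at about 54 s. As far as my camera checks show, the row is set up, clamped and screwed tight in the order asked; finishing reports no verdict.

**Row:** All four carved blocks were present. From the end stop the row is wave, flower, sun, one filler, then leaf. All stand picture up on the bar with the gaps closed. The two spare fillers, the purple look-alike and the ink pad were not touched.

**Clamp:** I pushed the slide block against the row to about 19 N, and only then turned the handle.
- **Tilt:** After the push, the top of the yellow arm sat about 2–3 mm further back relative to the slide block, which fits the full tilt. I did not measure the angle itself.
- **During the turn:** The arm stayed where it was and the slide block backed off about 4 mm, matching the screw's advance.

**Handle:** It turned about 3.5 rad (202°) clockwise by the gripper. The camera afterwards put it near 3.56 rad, past the 3.2 rad tight mark.

**Checks that disagreed or were incomplete:**
- **Fingertip height:** The real fingertips were about 37–45 mm higher than the reported TCP. My first grasp closed above the wave block without moving it; I corrected for this by camera and force.
- **Cameras:** The two cameras differed by about 4 mm, so I used offsets between them.
- **Bystanders:** In the last top view the red jar and cup were where they started. The arm partly hid the blue jar (about 14 mm off) and fully hid the green jar. The scene picture showed both standing in their usual places, but I took no clean final measurement of them.

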